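Stand up the fallen flower-food bottle and put it in the cooler's door rack

TASK

The square green bottle of flower food has fallen over: first stand it upright on the bench, clear of the door's swing, and let go of it while the cooler is still shut. Then swing the cooler's door wide open by its handle, take the bottle up again and stand it upright in the blue rack on the inside of the door, leaving the door wide open. Set the bottle down without dropping it, and leave the bouquet, sprayer, ribbon reel and snips where they are.

Things in the scene. Friction and masses are not known exactly. Their poses are not given: they have to be found in the camera images.
- bottle_centre (a point): Centre of the green square bottle (white round cap), 132 mm long, 0.35 kg; 66 mm from the foot, on the axis. x axis: foot to cap; y, z square to its flat sides. From the foot: body 56 x 56 mm up to 95 mm, taper to a 26 mm neck at 106, cap 34 mm across from 106 to 132 mm. Starts lying on a side, axis level, 28 mm up. Let go within 10 degrees of upright it rocks upright by itself.
- bottle: The same bottle; origin on the middle of the side it lies on at the start, 28 mm from bottle_centre along the bottle's -z. Same axes.
- cooler: White bench cooler, 220 mm wide, top 265 mm above the bench; origin on the bench under the door's hinge line. Its door front (green) faces its -x axis; it extends 220 mm along its -y and 227 mm along its +x. The door is hinged at its left edge seen from in front, is 220 mm wide, 25 mm thick, spans heights 20 to 265 mm and swings out towards the robot, clockwise seen from above.
- door_hinge (a point): Point on the upright hinge line of the door, in the plane of the door's outer face, 230 mm above the bench (level with door_handle). Turns with the door; axes as rack_floor.
- door_handle (a point): Grip point on the door handle, an upright round dark bar 12 mm across, its axis 42 mm out from the outer face and 190 mm from the hinge along the door. The point is 230 mm above the bench, 35 mm below the door's top; the bar spans heights 130 to 255 mm (rounded ends 6 mm more), held by stand-offs at 140 and 185 mm, free above. Axes as rack_floor.
- rack_floor (a point): Centre of the inner floor of the blue rack on the door's inner face, 115 mm above the bench, 60 mm from the outer face, 105 mm from the hinge. Inside 70 mm deep (x, from the door) by 110 mm long (y); walls 5 mm thick, 45 mm high, open above. x: out of the inner face; y: along the door to the hinge; z up. Inside the cooler while shut. The bottle fits with its sides within 10 degrees of square to it.
- cooler_door (a joint): Opening angle of the cooler door in rad: 0 shut, 1.57 square to the cooler front, stop at 1.75. Stays where it is left (light friction: 1 to 2 N at the handle). At the start 0 to 0.12.
- bouquet: Bystander: white and green flowers in a low glass bowl, 160 mm across, 145 mm tall; origin under its middle.
- sprayer: Bystander: white spray bottle with a green head, 68 mm across, 147 mm tall; origin under its middle.
- ribbon: Bystander: yellow ribbon reel with card ends, 84 mm across, 55 mm tall; origin under its middle.
- snips: Bystander: flower snips with yellow grips lying flat, 175 mm long, 12 mm tall; origin under their pivot.
There are look-alikes about, which are no part of the job. Several things look just like the bottle: the one meant starts farthest to the robot's left.

How it is judged:
By the outcome, as a careful person would: the job done as asked, in the order asked, and still so for the second after the job is handed in, with the robot touching nothing.
It also fails if it takes over 70 s, if anything falls off the work surface, if the arm or the gripper's body presses on something with over 40 N, if the wrist force passes 120 N, or if a joint passes its speed limit or range.

ROBOT

A 6-joint arm with a two-finger parallel gripper is mounted at the origin on the work surface. World frame = base frame: x ahead of the robot, y to its left, z up, the work surface at z = 0. Lengths are in mm, angles in rad, forces in N, time in s.
With the tool pointing down it reaches from about 300 to 775 mm from the base axis. Payload 14.6 kg.
Tool frame: the origin (TCP) lies midway between the tips of the shut fingers; the grasp point (between the pads) lies 19 mm behind it; x points along the fingers, z is the direction in which the jaws open and shut, and the axes are right-handed (so a half turn about x gives the same grasp; the last joint's range is limited). The gripper opens to 94 mm and grips with 3 to 60 N. Pads are 16 mm wide; open, the fingers measure 119 mm over their backs; the gripper's body (75 mm by 177 mm) begins 78 mm behind the grasp point.
Start: joints at [-1.264, 0.3, 1.521, -0, 1.321, -0.067], TCP at [200.828, -512.013, 205.446] pointing down, gripper open.
Joint ranges: [-3.03, 3.03], [-0.79, 2.21], [0.23, 2.52], [-1.04, 4.18], [0, 3.07], [-2.55, 2.55]. Speed limits (rad/s): [2.22, 2.22, 2.57, 3.14, 3.14, 3.14].

INTERFACE

Orientations are given as [roll, pitch, yaw] about the fixed x, y, z axes, in that order (R = Rz(yaw) Ry(pitch) Rx(roll)).
In Python, from cell import * gives the robot as it stands.
- The arm moves only by the tool play_rows, never from a script. Its argument "motion" is one flat list of numbers, 7 for each row, row after row: the turn, a rotation vector about the tool's x, y, z in rad, then the shift along the tool's x, y, z in m, then the closure, from -1 (fully open) to 1 (shut), so that 0 is half open. In form: [rx, ry, rz, x, y, z, fingers, rx, ry, rz, x, y, z, fingers, ...]. A call has 1 to 20 rows; each row shifts and turns the pose as measured when the row begins, along the tool's axes as they then stand; what a row does not reach is not made up. A row lasts 1/10 s, in which the tool goes at most 50 mm and 8.59 degrees, less where a joint would pass 70% of its speed; a pose out of reach is approached as far as the arm can. A call with a gripper value outside its range is refused whole. The fingers move at their own pace and stop on an object; "newtons" is the grip in N (left out, the last holds). Time passes only in rows, so rows that do not move let the fingers close. It gives the time, the measured TCP pose, the force and the opening at its end, in the units of the state.
- read_state(): the state, without advancing time (a new reading comes with each control period).
- camera(name): name is "scene" or "top"; returns (picture, depth): 480x640x3 uint8, blue, green, red; 480x640 float32, mm along the optical axis (not along the pixel's ray), 0 where there is no reading.
- camera_params(name): a dict with "fx", "fy", "cx", "cy" (pixels), "T" (4x4, takes a point from camera to world coordinates). Camera axes: x right, y down, z forward; pixel columns grow to the right and rows downward; lengths in mm; the calibration is good to about 2 mm. A picture is of the moment at which its call begins. camera_params takes no time and is no camera call.
- sign_off(): hands the job in, once; it reports no verdict.
Trained networks look in the newest picture that a camera, given by its name, has taken for a name from the list of things; names that differ only in an ending like _2 or _b are one class to them, and where a whole thing is asked for, a point or a joint stands for the part that bears it (a point fixed in the world has none). Each returns a list of dicts, best first, with "conf" (0 to 1); they miss things now and then, are a little off and sometimes report something else, mostly with a low value. They report only what shows in the picture. A call takes as long as a camera call. They do not tell look-alikes from the thing itself.
- masks_of(camera, name): "region" (480x640 bool, what is visible of it).
- place_of(camera, name): "at" ([x, y, z] in mm, in the coordinates of the camera as it stood for that picture, good to about 4 mm: a listed point, or the origin of a listed thing).
The state is a dict: "clock": time; "joints": joint angles; "qd": joint speeds; "effort": joint torques, N m; "eef_pos": TCP position; "eef_rot": TCP orientation; "wrist_force": force on the tool from outside, world axes, zero at the start; "moment": the same for the moment, N m; "finger_gap": finger opening in mm.
Only numpy, scipy, OpenCV 4.12 (cv2) and the standard library are available. Lean on these libraries where they do the work, as an engineer would, in place of code of your own. Each camera call takes 0.05 s, during which the arm holds its last target.

## Working session

There is one attempt and no reset: what is moved stays moved. The work goes in short steps, Python scripts to look and compute and a tool call to move; the robot and the scene stay as the last step left them, time stands still between calls to the robot, and variables do not carry over. Pictures are saved under pics/ and viewed, and the job is handed in when it is done.

Besides the shell and the picture viewer there is one more tool, called after ">>>" as name(argument=value, ...), one argument or row to a line, values as JSON. play_rows: Moves the arm, as the interface text tells. Its arguments: {"type":"object","properties":{"motion":{"type":"array","items":{"type":"number"}},"newtons":{"type":"number"}},"required":["motion"]}

```bash
ls; mkdir -p pics; python3 - <<'E'
from cell import *
import cv2
for n in ["scene","top"]:
    p,d=camera(n); cv2.imwrite(f"pics/{n}0.png",p)
    c=camera_params(n); print(n,c)
print(read_state())
E
```

```text
pics
scene {'fx': 551.2682467021712, 'fy': 551.2682467021712, 'cx': 318.89667706136964, 'cy': 237.57523195951896, 'T': array([[ 8.52034358e-01,  4.15486056e-01, -3.18447467e-01,
         8.81616677e+02],
       [ 5.23446409e-01, -6.83669871e-01,  5.08526661e-01,
        -7.55153558e+02],
       [-6.42720205e-03, -5.99972370e-01, -7.99994904e-01,
         1.25612375e+03],
       [ 0.00000000e+00,  0.00000000e+00,  0.00000000e+00,
         1.00000000e+00]])}
top {'fx': 464.3502636981865, 'fy': 464.3502636981865, 'cx': 315.0667952290752, 'cy': 239.00465050613676, 'T': array([[ 1.57505849e-02, -9.88711170e-01,  1.49003830e-01,
         2.65226968e+02],
       [-9.99751437e-01, -1.32210225e-02,  1.79518692e-02,
        -5.00950962e+01],
       [-1.57792307e-02, -1.49249545e-01, -9.88673652e-01,
         1.50372816e+03],
       [ 0.00000000e+00,  0.00000000e+00,  0.00000000e+00,
         1.00000000e+00]])}
{'clock': 0.1, 'joints': array([-1.26356851e+00,  3.00392839e-01,  1.52152944e+00,  1.98206513e-05,
        1.32069292e+00, -6.65747357e-02]), 'qd': array([-0.00032482, -0.00270117, -0.00156084,  0.00082672,  0.00048753,
        0.00093904]), 'effort': array([-8.51491762e-06, -5.32648087e+01, -3.53284621e+01,  7.09433248e-02,
        2.34568800e-02, -5.48014020e-05]), 'eef_pos': array([ 200.77985843, -511.78685523,  204.95110184]), 'eef_rot': array([3.05624457, 1.5697736 , 1.85924588]), 'wrist_force': array([ 0.43529357, -0.27641627, -0.7298135 ]), 'moment': array([-0.00586117, -0.02701849, -0.03090718]), 'finger_gap': 93.93251056718228}
```

View pics/scene0.png

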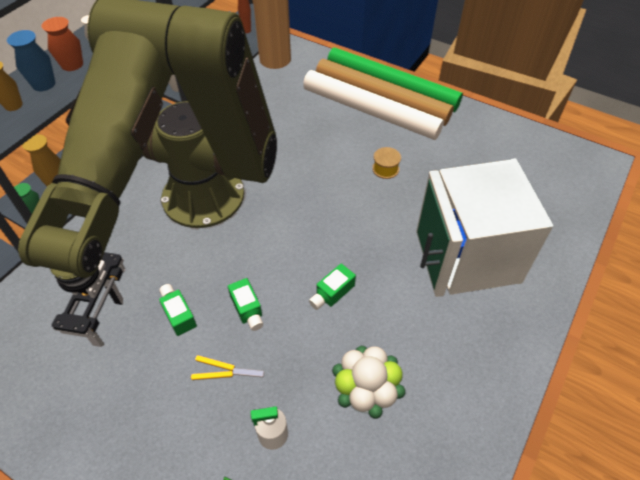

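View pics/top0.png

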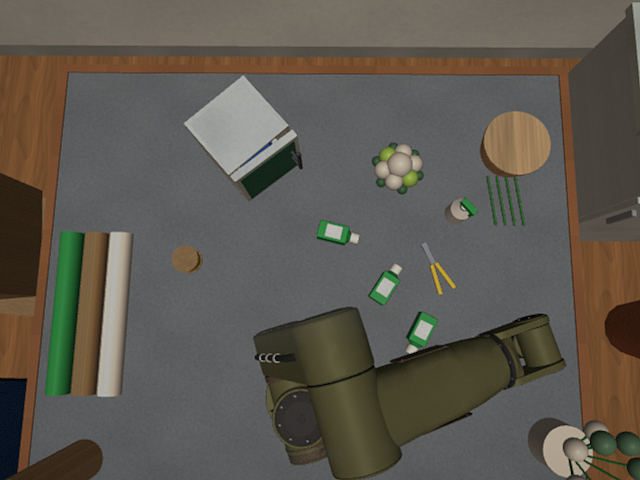

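```bash
cat > h.py <<'E'
from cell import *
import numpy as np, cv2
from scipy.spatial.transform import Rotation as R
def look(n):
    p,d=camera(n); return p,d,camera_params(n)
def world(c,at):
    return (c["T"]@np.r_[np.asarray(at,float),1])[:3]
def cloud(d,c,m=None):
    if m is None: m=np.ones(d.shape,bool)
    v,u=np.nonzero(m&(d>0)); z=d[v,u]
    P=np.c_[(u-c["cx"])/c["fx"]*z,(v-c["cy"])/c["fy"]*z,z]
    return P@c["T"][:3,:3].T+c["T"][:3,3],u,v
def pix(c,w):
    q=np.linalg.inv(c["T"])@np.r_[w,1]; return c["fx"]*q[0]/q[2]+c["cx"],c["fy"]*q[1]/q[2]+c["cy"]
E
python3 - <<'E'
from h import *
np.set_printoptions(precision=1,suppress=True)
for n in ["scene","top"]:
    p,d,c=look(n)
    for t in ["bottle_centre","bottle","cooler","door_hinge","door_handle","rack_floor","bouquet","sprayer","ribbon","snips"]:
        print(n,t,[(round(r["conf"],2),world(c,r["at"]),np.round(pix(c,world(c,r["at"])))) for r in place_of(n,t)[:5]])
    for r in masks_of(n,"bottle"):
        m=r["region"]; P,u,v=cloud(d,c,m); print("mask",round(r["conf"],2),m.sum(),u.mean(),v.mean(),np.median(P,0))
        print(cv2.minAreaRect(P[(P[:,2]>8)][:,:2].astype(np.float32)), np.percentile(P[:,2],[5,50,95]))
    np.savez(f"{n}0.npz",p=p,d=d)
x=cv2.imread("pics/scene0.png")[240:340,260:400]; cv2.imwrite("pics/crop0.png",cv2.resize(x,None,fx=4,fy=4))
print(read_state()["clock"])
E
```

```text
scene bottle_centre [(0.63, array([ 196. , -353.6,   29.1]), array([175., 307.])), (0.61, array([ 510.4, -102.4,   30.7]), array([332., 289.])), (0.55, array([ 350.7, -249.7,   24.1]), array([249., 305.]))]
scene bottle [(0.86, array([ 505.4, -101.6,    1.3]), array([330., 294.])), (0.82, array([ 346.3, -256.5,    3.8]), array([247., 310.])), (0.66, array([ 196.9, -352. ,    2.4]), array([178., 312.]))]
scene cooler [(0.82, array([611.3, 191.9,   0.2]), array([415., 235.])), (0.42, array([508.9, -98.9,  30. ]), array([332., 288.]))]
scene door_hinge [(0.8, array([609.5, 199.3, 227.3]), array([427., 179.]))]
scene door_handle [(0.73, array([696.6,  21.7, 229.3]), array([429., 241.]))]
scene rack_floor [(0.88, array([718.1, 148.6, 111.6]), array([451., 238.])), (0.33, array([418.1, 382.4,  -1.4]), array([385., 169.]))]
scene bouquet [(0.76, array([ 716.6, -286.8,   -1. ]), array([367., 393.])), (0.2, array([504.6, -99.1,   2.2]), array([330., 293.]))]
scene sprayer [(0.62, array([ 582.2, -478.8,   -0.9]), array([273., 433.])), (0.62, array([607.8, 197.9, 227.5]), array([426., 179.]))]

[... 2344 characters left out ...]
((347.7921142578125, -251.84909057617188), (56.83405303955078, 131.2186279296875), 57.66101837158203) [30.6 55.1 60.7]
mask 0.58 683 336.3906020558003 233.27019089574156 [500.9 -89.7  55.3]
((503.9388122558594, -98.21469116210938), (131.62542724609375, 57.72091293334961), 77.1343765258789) [35.8 55.3 61.1]
mask 0.27 2471 268.9354183590577 165.73964256701868 [679.4 113.5 207.1]
((718.0648193359375, 132.1244354248047), (151.5602569580078, 213.95457458496094), 24.494964599609375) [ 54.4 207.1 267.7]
mask 0.25 582 459.81206896551726 210.97413793103448 [ 568.1 -466.9   93.4]
((575.052001953125, -471.385498046875), (68.89781188964844, 53.19150161743164), 25.124528884887695) [ 17.2  93.4 149.3]
1.3
```

View pics/crop0.png

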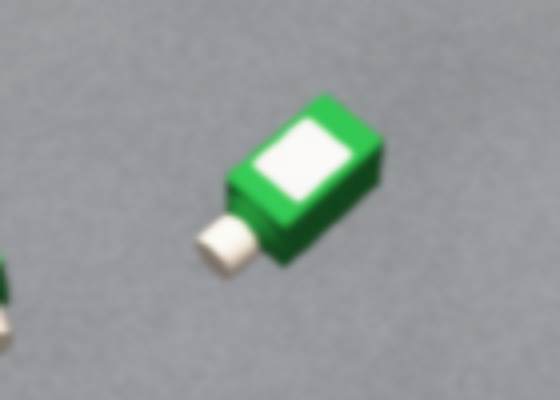

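```bash
cat >> h.py <<'E'
def pose():
    s=read_state(); return np.array(s["eef_pos"]),R.from_euler("xyz",s["eef_rot"]).as_matrix(),s
def mk(x,z):
    x=np.array(x,float);x/=np.linalg.norm(x); z=np.array(z,float); z-=x*(x@z); z/=np.linalg.norm(z)
    return np.c_[x,np.cross(z,x),z]
def rows(p0,R0,p1,R1,n,f,every=True):
    rv=R.from_matrix(R0.T@R1).as_rotvec()/n; dp=(np.array(p1)-p0)/n
    print("n",n,"deg/row",np.degrees(np.linalg.norm(rv)),"mm/row",np.linalg.norm(dp))
    out=[]
    for i in range(n):
        Ri=R0@R.from_rotvec(rv*i).as_matrix(); t=Ri.T@dp/1000
        out+= [*np.round(rv,3),*np.round(t,4),f]
    print([float(v) if v!=0 else 0 for v in out])
E
python3 - <<'E'
from h import *
np.set_printoptions(precision=3,suppress=True)
p,R0,s=pose(); print(p,R0,s["joints"])
a=np.radians(76.9); c=-np.array([np.cos(a),np.sin(a),0])
for t in (40,):
  th=np.radians(t); x=np.array([0,0,-1])*np.cos(th)-c*np.sin(th)
  j=np.cross([0,0,1],c); print(x,j)
  G=np.array([504.3,-99,30])-c*4
  for sg in (1,-1):
    R1=mk(x,sg*j); p1=G+19*x-110*x
    print(sg,p1,R1,np.degrees(np.linalg.norm(R.from_matrix(R0.T@R1).as_rotvec())))
    rows(p,R0,p1,R1,14,-1)
E
```

```text
[ 200.825 -512.001  205.424] [[-0.     0.931  0.365]
 [ 0.     0.365 -0.931]
 [-1.    -0.    -0.   ]] [-1.264  0.3    1.521 -0.     1.321 -0.067]
[ 0.146  0.626 -0.766] [ 0.974 -0.227  0.   ]
1 [ 491.949 -152.076   99.71 ] [[ 0.146  0.174  0.974]
 [ 0.626  0.746 -0.227]
 [-0.766  0.643  0.   ]] 67.45559543131208
n 14 deg/row 4.818256816522292 mm/row 33.91727044064642
[-0.066, 0.024, 0.046, 0.0076, 0.0287, -0.0163, -1.0, -0.066, 0.024, 0.046, 0.0093, 0.0294, -0.0142, -1.0, -0.066, 0.024, 0.046, 0.0109, 0.0298, -0.012, -1.0, -0.066, 0.024, 0.046, 0.0126, 0.03, -0.0097, -1.0, -0.066, 0.024, 0.046, 0.0141, 0.0299, -0.0074, -1.0, -0.066, 0.024, 0.046, 0.0157, 0.0297, -0.0051, -1.0, -0.066, 0.024, 0.046, 0.0171, 0.0292, -0.0028, -1.0, -0.066, 0.024, 0.046, 0.0185, 0.0285, -0.0004, -1.0, -0.066, 0.024, 0.046, 0.0197, 0.0275, 0.0019, -1.0, -0.066, 0.024, 0.046, 0.0209, 0.0264, 0.0042, -1.0, -0.066, 0.024, 0.046, 0.0219, 0.0251, 0.0064, -1.0, -0.066, 0.024, 0.046, 0.0229, 0.0235, 0.0085, -1.0, -0.066, 0.024, 0.046, 0.0237, 0.0218, 0.0106, -1.0, -0.066, 0.024, 0.046, 0.0244, 0.02, 0.0126, -1.0
[... 224 characters left out ...]
0163, -1.0, 0.148, 0.054, -0.028, 0.0078, 0.0263, -0.02, -1.0, 0.148, 0.054, -0.028, 0.0082, 0.0233, -0.0232, -1.0, 0.148, 0.054, -0.028, 0.0089, 0.0199, -0.026, -1.0, 0.148, 0.054, -0.028, 0.0099, 0.0162, -0.0281, -1.0, 0.148, 0.054, -0.028, 0.011, 0.0122, -0.0297, -1.0, 0.148, 0.054, -0.028, 0.0124, 0.0081, -0.0305, -1.0, 0.148, 0.054, -0.028, 0.0138, 0.0039, -0.0307, -1.0, 0.148, 0.054, -0.028, 0.0154, -0.0002, -0.0302, -1.0, 0.148, 0.054, -0.028, 0.0171, -0.0041, -0.029, -1.0, 0.148, 0.054, -0.028, 0.0188, -0.0078, -0.0272, -1.0, 0.148, 0.054, -0.028, 0.0204, -0.0111, -0.0247, -1.0, 0.148, 0.054, -0.028, 0.022, -0.0139, -0.0217, -1.0, 0.148, 0.054, -0.028, 0.0235, -0.0162, -0.0183, -1.0]
```

>>> play_rows(
  motion=[-0.066, 0.024, 0.046, 0.0076, 0.0287, -0.0163, -1.0, -0.066, 0.024, 0.046, 0.0093, 0.0294, -0.0142, -1.0, -0.066, 0.024, 0.046, 0.0109, 0.0298, -0.012, -1.0, -0.066, 0.024, 0.046, 0.0126, 0.03, -0.0097, -1.0, -0.066, 0.024, 0.046, 0.0141, 0.0299, -0.0074, -1.0, -0.066, 0.024, 0.046, 0.0157, 0.0297, -0.0051, -1.0, -0.066, 0.024, 0.046, 0.0171, 0.0292, -0.0028, -1.0],
  newtons=35,
)

```text
clock: 2.0
eef_pos: [349.5, -327.0, 153.3]
eef_rot: [1.801, 1.201, 1.085]
wrist_force: [0.2, 0.8, -0.3]
finger_gap: 94.5
```

```bash
cat >> h.py <<'E'
import json
def log():
    p,Rm,s=pose()
    open("log.jsonl","a").write(json.dumps([list(map(float,s["joints"])),list(map(float,p)),Rm.tolist()])+"\n")
    print("t",round(s["clock"],2),"q",np.round(s["joints"],3),"p",np.round(p,1),"x",np.round(Rm[:,0],3),"z",np.round(Rm[:,2],3),"F",np.round(s["wrist_force"],1),"gap",round(s["finger_gap"],1))
E
python3 -c "
from h import *
log()
p,R0,s=pose()
a=np.radians(76.9); c=-np.array([np.cos(a),np.sin(a),0])
th=np.radians(40); x=np.array([0,0,-1])*np.cos(th)-c*np.sin(th)
R1=mk(x,np.cross([0,0,1],c)); G=np.array([504.3,-99,30])-c*4
rows(p,R0,G-91*x,R1,8,-1)"
```

```text
t 2.0 q [-1.009  0.29   1.707  0.327  1.348 -0.398] p [ 349.5 -327.   153.3] x [ 0.169  0.32  -0.932] z [ 0.761 -0.643 -0.082] F [ 0.2  0.8 -0.3] gap 94.5
n 8 deg/row 4.104346757731998 mm/row 28.97933233875278
[-0.056, 0.021, 0.039, 0.0162, 0.024, 0.0001, -1.0, -0.056, 0.021, 0.039, 0.0171, 0.0233, 0.0017, -1.0, -0.056, 0.021, 0.039, 0.018, 0.0225, 0.0034, -1.0, -0.056, 0.021, 0.039, 0.0187, 0.0215, 0.005, -1.0, -0.056, 0.021, 0.039, 0.0194, 0.0205, 0.0066, -1.0, -0.056, 0.021, 0.039, 0.0201, 0.0193, 0.0082, -1.0, -0.056, 0.021, 0.039, 0.0206, 0.018, 0.0096, -1.0, -0.056, 0.021, 0.039, 0.021, 0.0166, 0.011, -1.0]
```

>>> play_rows(
  motion=[-0.056, 0.021, 0.039, 0.0162, 0.024, 0.0001, -1.0, -0.056, 0.021, 0.039, 0.0171, 0.0233, 0.0017, -1.0, -0.056, 0.021, 0.039, 0.018, 0.0225, 0.0034, -1.0, -0.056, 0.021, 0.039, 0.0187, 0.0215, 0.005, -1.0, -0.056, 0.021, 0.039, 0.0194, 0.0205, 0.0066, -1.0, -0.056, 0.021, 0.039, 0.0201, 0.0193, 0.0082, -1.0, -0.056, 0.021, 0.039, 0.0206, 0.018, 0.0096, -1.0, -0.056, 0.021, 0.039, 0.021, 0.0166, 0.011, -1.0],
)

```text
clock: 2.8
eef_pos: [496.6, -143.1, 100.1]
eef_rot: [1.557, 0.86, 1.347]
wrist_force: [0.8, 0.3, 0.1]
finger_gap: 93.9
```

```bash
python3 -c "
from h import *
log()
p,R0,s=pose()
a=np.radians(76.9); c=-np.array([np.cos(a),np.sin(a),0])
th=np.radians(40); x=np.array([0,0,-1])*np.cos(th)-c*np.sin(th)
R1=mk(x,np.cross([0,0,1],c)); G=np.array([504.3,-99,30])-c*4
print((G+19*x-p)@R0, R.from_matrix(R0.T@R1).as_rotvec())
pp,d,cm=look('scene'); cv2.imwrite('pics/pre1.png',cv2.resize(pp[180:360,180:420],None,fx=3,fy=3))
"
```

```text
t 2.8 q [-0.669  0.512  1.658  0.643  1.375 -0.721] p [ 496.6 -143.1  100.1] x [ 0.145  0.636 -0.758] z [ 0.977 -0.211  0.009] F [0.8 0.3 0.1] gap 93.9
[103.963465    -9.01035132  -2.26284008] [ 0.01756487 -0.00332501 -0.01258111]
```

View pics/pre1.png

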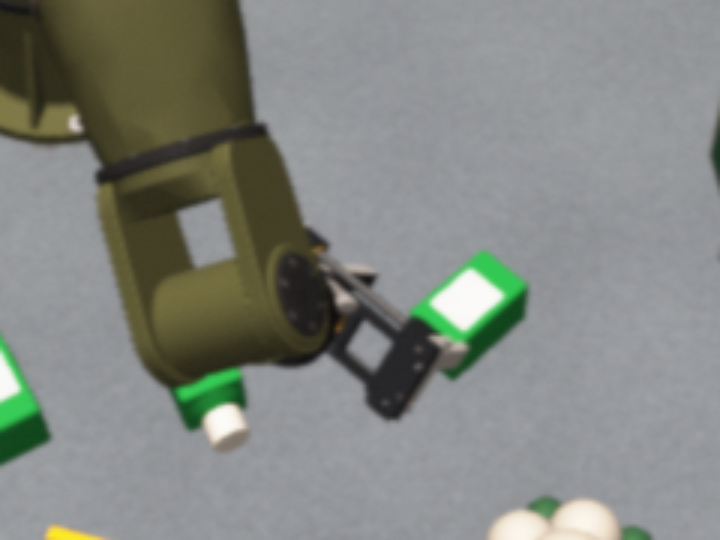

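>>> play_rows(
  motion=[0.006, -0.001, -0.004, 0.02, -0.003, -0.001, -1, 0.006, -0.001, -0.004, 0.02, -0.003, -0.001, -1, 0.006, -0.001, -0.004, 0.022, -0.003, -0.0005, -1, 0, 0, 0, 0.022, 0, 0, -1, 0, 0, 0, 0.02, 0, 0, -1],
)

```text
clock: 3.35
eef_pos: [510.3, -79.5, 11.7]
eef_rot: [1.568, 0.871, 1.345]
wrist_force: [0.9, -0.6, -0.3]
finger_gap: 93.9
```

```bash
python3 -c "
from h import *
log()
p,R0,s=pose(); print(p-19*R0[:,0])
pp,d,cm=look('scene'); cv2.imwrite('pics/pre2.png',cv2.resize(pp[180:360,180:420],None,fx=3,fy=3))
"
```

```text
t 3.35 q [-0.555  0.621  1.742  0.726  1.161 -0.763] p [510.3 -79.5  11.7] x [ 0.144  0.628 -0.765] z [ 0.975 -0.222  0.002] F [ 0.9 -0.6 -0.3] gap 93.9
[507.54315931 -91.46378886  26.26433752]
```

View pics/pre2.png

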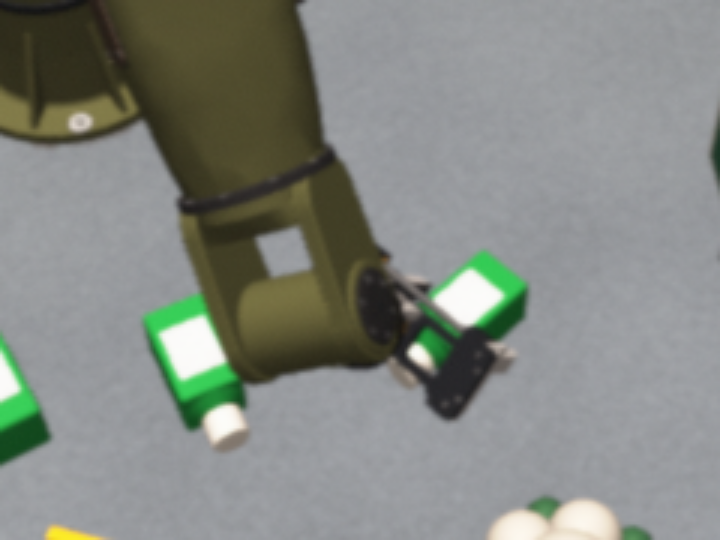

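>>> play_rows(
  motion=[0, 0, 0, -0.001, 0, -0.001, 1, 0, 0, 0, 0, 0, 0, 1, 0, 0, 0, 0, 0, 0, 1, 0, 0, 0, 0, 0, 0, 1, 0, 0, 0, 0, 0, 0, 1, 0, 0, 0, 0, 0, 0, 1, 0, 0, 0, 0, 0, 0, 1],
  newtons=35,
)

```text
clock: 4.1
eef_pos: [508.8, -80.6, 12.6]
eef_rot: [1.569, 0.872, 1.345]
wrist_force: [0.1, 0.9, -3.0]
finger_gap: 56.1
```

```bash
python3 -c "
from h import *
log()
"
```

```text
t 4.1 q [-0.558  0.618  1.744  0.724  1.163 -0.764] p [508.8 -80.6  12.6] x [ 0.144  0.627 -0.765] z [ 0.975 -0.222  0.001] F [ 0.1  0.9 -3. ] gap 56.1
```

```bash
cat > fk.py <<'E'
import numpy as np, json
from scipy.spatial.transform import Rotation as R
from scipy.optimize import least_squares
D=[json.loads(l) for l in open("log.jsonl")]
D.append([[-1.26356851,.300392839,1.52152944,0,1.32069,-.06657],[200.8,-512,205.3],[[0,.931,.365],[0,.365,-.931],[-1,0,0]]])
rz=lambda a:R.from_euler("z",a).as_matrix(); ry=lambda a:R.from_euler("y",a).as_matrix()
def ori(q,s4,s6):
    return rz(q[0])@ry(q[1]+q[2])@rz(s4*q[3])@ry(q[4])@rz(s6*q[5])
# tool x = flange z ; find const
def best():
    b=None
    for s4 in(1,-1):
        for s6 in(1,-1):
            Cs=[ori(q,s4,s6).T@np.array(Rm) for q,p,Rm in D]
            C=R.from_matrix(np.array(Cs)).mean().as_matrix(); e=max(np.abs(c-C).max() for c in Cs)
            if b is None or e<b[0]: b=(e,s4,s6,C)
    return b
e,s4,s6,C=best()
def fk(q,k):
    h0,a1,L2,a3,L3,s,L6=k
    Rm=ori(q,s4,s6)
    p=np.array([0,0,h0])+rz(q[0])@(np.array([a1,s,0])+ry(q[1])@np.array([0,0,L2])+ry(q[1]+q[2])@np.array([a3,0,L3]))+Rm@np.array([0,0,L6])
    return p,Rm@C
res=least_squares(lambda k:np.r_[np.concatenate([fk(q,k)[0]-p for q,p,_ in D]),(k-np.array([350,0,400,0,400,37,250]))*.003],[350,0,400,0,400,37,250])
K=res.x
lo=np.array([-3.03,-.79,.23,-1.04,0,-2.55]);hi=np.array([3.03,2.21,2.52,4.18,3.07,2.55])
def ik(p,Rm,q0):
    def f(q):
        P,M=fk(q,K); return np.r_[(P-p)/100,(R.from_matrix(M.T@Rm).as_rotvec())]
    b=None
    for g in [np.array(q0)]+[np.array(q0)+d for d in np.random.default_rng(0).normal(0,.6,(12,6))]:
        r=least_squares(f,np.clip(g,lo+.01,hi-.01),bounds=(lo,hi))
        c=(r.cost>1e-5)*(r.cost+1)*100+np.abs(r.x-q0).max()
        if b is None or c<b[0]: b=(c,r.x,r.cost)
    return b[1],b[2]
if __name__=="__main__":
    print(e,s4,s6); print(np.round(C,3)); print(np.round(K,1)); print([np.round(fk(q,K)[0]-p,2) for q,p,_ in D])
E
python3 fk.py
```

```text
0.0008138959746332587 1 1
[[-0. -0. -1.]
 [-0.  1. -0.]
 [ 1.  0. -0.]]
[221.5  -0.5 424.8  41.3 448.1  36.6 270.7]
[array([ 0.01, -0.05,  0.15]), array([ 0.04, -0.03,  0.05]), array([-0.02,  0.02, -0.04]), array([-0.02,  0.02, -0.04]), array([-0.01,  0.03, -0.12])]
```

```bash
cat > plan.py <<'E'
from h import *; from fk import *
np.set_printoptions(precision=2,suppress=True)
p,R0,s=pose(); q=s["joints"]
print("chk",fk(q,K)[0]-p)
a=np.radians(76.9); c=-np.array([np.cos(a),np.sin(a),0])
ct=R0.T@c; print("c in tool",ct)
for xy in [(500,-130),(480,-140)]:
  for az in (-15,-45,-75,-103):
    r=np.array([np.cos(np.radians(az)),np.sin(np.radians(az)),0])
    up=np.array([0,0,1.])
    # final R: maps c->up, z-> up x r
    z0=np.array([0,0,1.]); z=np.cross(up,r)
    A=np.c_[ct,z0,np.cross(ct,z0)]; B=np.c_[up,z,np.cross(up,z)]
    R1=B@np.linalg.inv(A); 
    G=np.array([*xy,64.]); qq,cost=ik(G+19*R1[:,0],R1,q)
    print(xy,az,"x",R1[:,0],"q",qq,"cost",cost,"dang",np.degrees(np.linalg.norm(R.from_matrix(R0.T@R1).as_rotvec())))
E
python3 plan.py
```

```text
chk [-0.02  0.02 -0.04]
c in tool [-0.64 -0.77 -0.  ]
(500, -130) -15 x [ 0.74 -0.2  -0.64] q [-0.36  0.29  2.3   2.9   0.32  1.73] cost 7.702068434469395e-20 dang 118.79916620961501
(500, -130) -45 x [ 0.54 -0.54 -0.64] q [-0.12  0.35  2.25  4.18  0.53  1.03] cost 0.003809044378041828 dang 103.55349303437723
(500, -130) -75 x [ 0.2  -0.74 -0.64] q [ 0.02  0.48  1.91 -1.04  0.94  0.51] cost 0.00621581570447125 dang 93.33333173271215
(500, -130) -103 x [-0.17 -0.75 -0.64] q [ 0.04  0.63  1.7  -0.88  1.27  0.75] cost 1.0601921604516197e-18 dang 89.99989142349236
(480, -140) -15 x [ 0.74 -0.2  -0.64] q [-0.42  0.26  2.34  2.79  0.35  1.8 ] cost 1.6426854736797498e-21 dang 118.79916620961501
(480, -140) -45 x [ 0.54 -0.54 -0.64] q [-0.14  0.32  2.28  4.18  0.52  1.02] cost 0.0020601728096358305 dang 103.55349303437723
(480, -140) -75 x [ 0.2  -0.74 -0.64] q [-0.01  0.44  1.95 -1.04  0.92  0.5 ] cost 0.008246713418423826 dang 93.33333173271215
(480, -140) -103 x [-0.17 -0.75 -0.64] q [ 0.02  0.6   1.76 -0.9   1.24  0.76] cost 5.3826356632467005e-21 dang 89.99989142349236
```

```bash
sed -i 's/for xy in .*/for xy in [(500,-130),(520,-80),(540,-120)]:/; s/for az in .*/for az in (-95,-103,-115,-130,-150,-180,-210):/' plan.py; python3 plan.py
```

```text
chk [-0.02  0.02 -0.04]
c in tool [-0.64 -0.77 -0.  ]
(500, -130) -95 x [-0.07 -0.76 -0.64] q [ 0.05  0.59  1.78 -0.96  1.18  0.72] cost 2.0076946215945805e-18 dang 90.27224487251169
(500, -130) -103 x [-0.17 -0.75 -0.64] q [ 0.04  0.63  1.7  -0.88  1.27  0.75] cost 1.0601921604516197e-18 dang 89.99989142349236
(500, -130) -115 x [-0.33 -0.69 -0.64] q [ 0.01  0.69  1.59 -0.77  1.4   0.8 ] cost 3.2317221076669897e-19 dang 90.6355619006091
(500, -130) -130 x [-0.49 -0.58 -0.64] q [-0.03  0.76  1.46 -0.64  1.56  0.89] cost 7.949395615984562e-26 dang 93.14493853072233
(500, -130) -150 x [-0.66 -0.38 -0.64] q [-0.11  0.84  1.31 -0.47  1.74  1.05] cost 6.3377342785536666e-21 dang 99.18312476813027
(500, -130) -180 x [-0.77  0.   -0.64] q [-0.24  0.91  1.18 -0.19  1.91  1.35] cost 1.0693659638439008e-29 dang 112.84943711030847
(500, -130) -210 x [-0.66  0.39 -0.64] q [-0.38  0.91  1.18  0.12  1.92  1.7 ] cost 3.1277330641703926e-19 dang 130.31263559804515
(520, -80) -95 x [-0.07 -0.76 -0.64] q [ 0.14  0.63  1.7  -0.9   1.25  0.73] cost 1.2032520974543928e-18 dang 90.27224487251169
(520, -80
[... 966 characters left out ...]
] cost 9.126309181168053e-21 dang 89.99989142349236
(540, -120) -115 x [-0.33 -0.69 -0.64] q [ 0.03  0.76  1.46 -0.76  1.46  0.77] cost 1.367098854132831e-19 dang 90.6355619006091
(540, -120) -130 x [-0.49 -0.58 -0.64] q [-0.01  0.83  1.33 -0.63  1.62  0.87] cost 2.2388551440409214e-19 dang 93.14493853072233
(540, -120) -150 x [-0.66 -0.38 -0.64] q [-0.09  0.91  1.17 -0.47  1.81  1.03] cost 2.0578774390783492e-22 dang 99.18312476813027
(540, -120) -180 x [-0.77  0.   -0.64] q [-0.21  0.99  1.02 -0.18  1.98  1.36] cost 1.5926106991311738e-30 dang 112.84943711030847
(540, -120) -210 x [-0.66  0.39 -0.64] q [-0.35  0.98  1.04  0.15  1.98  1.74] cost 3.326104567245338e-24 dang 130.31263559804515
```

```bash
cat > plan2.py <<'E'
from h import *; from fk import *
np.set_printoptions(precision=2,suppress=True)
p,R0,s=pose(); q=s["joints"]
a=np.radians(76.9); c=-np.array([np.cos(a),np.sin(a),0])
ct=R0.T@c; ct[2]=0; ct/=np.linalg.norm(ct)
az=np.radians(-110); r=np.array([np.cos(az),np.sin(az),0]); up=np.array([0,0,1.])
z0=np.array([0,0,1.]); z=np.cross(up,r)
R1=np.c_[up,z,np.cross(up,z)]@np.linalg.inv(np.c_[ct,z0,np.cross(ct,z0)])
G1=np.array([480,-160,110.])
# rotate about grasp point path
G0=p-19*R0[:,0]; Gm=G0+[0,0,80]
print("lift", R0.T@np.array([0,0,20.]))
n=14; rv=R.from_matrix(R0.T@R1).as_rotvec()/n; print(np.degrees(np.linalg.norm(rv)))
prevP=p+[0,0,80];qq=q;out=[]
Pm=prevP
for i in range(1,n+1):
    Ri=R0@R.from_rotvec(rv*i).as_matrix(); P=Gm+(G1-Gm)*i/n+19*Ri[:,0]
    Rp=R0@R.from_rotvec(rv*(i-1)).as_matrix()
    out+=[*np.round(rv,3),*np.round(Rp.T@(P-Pm)/1000,4),1]; Pm=P
    if i%2==0:
        qq,cst=ik(P,Ri,qq); print(i,P,qq,cst)
print([float(v) for v in out])
np.savez("stand.npz",R1=R1,G1=G1)
E
python3 plan2.py
```

```text
lift [-15.31  12.87   0.02]
6.444772110094858
2 [504.23 -93.71  90.69] [-0.49  0.41  1.74  0.5   1.18 -0.49] 3.179641025269263e-20
4 [ 499.47 -107.18   89.59] [-0.41  0.37  1.74  0.27  1.11 -0.29] 4.529826729350022e-30
6 [ 494.58 -120.86   89.41] [-0.32  0.35  1.74  0.03  1.07 -0.06] 1.9097000241921446e-17
8 [ 489.64 -134.55   90.17] [-0.24  0.37  1.73 -0.22  1.09  0.17] 8.831557094095603e-19
10 [ 484.69 -148.04   91.88] [-0.15  0.41  1.73 -0.46  1.15  0.38] 1.1605534046589645e-19
12 [ 479.8  -161.14   94.45] [-0.08  0.47  1.71 -0.66  1.24  0.56] 6.754472254986475e-23
14 [ 475.03 -173.67   97.77] [-0.03  0.55  1.7  -0.84  1.36  0.71] 5.218939196775352e-19
[0.01, 0.001, -0.112, -0.0036, -0.0059, -0.0008, 1.0, 0.01, 0.001, -0.112, -0.0031, -0.0063, -0.0007, 1.0, 0.01, 0.001, -0.112, -0.0026, -0.0066, -0.0007, 1.0, 0.01, 0.001, -0.112, -0.0021, -0.0069, -0.0007, 1.0, 0.01, 0.001, -0.112, -0.0016, -0.007, -0.0006, 1.0, 0.01, 0.001, -0.112, -0.001, -0.0072, -0.0006, 1.0, 0.01, 0.001, -0.112, -0.0004, -0.0073, -0.0005, 1.0, 0.01, 0.001, -0.112, 0.0001, -0.0073, -0.0005, 1.0, 0.01, 0.001, -0.112, 0.0007, -0.0072, -0.0004, 1.0, 0.01, 0.001, -0.112, 0.0013, -0.0071, -0.0004, 1.0, 0.01, 0.001, -0.112, 0.0018, -0.0069, -0.0003, 1.0, 0.01, 0.001, -0.112, 0.0023, -0.0067, -0.0003, 1.0, 0.01, 0.001, -0.112, 0.0028, -0.0064, -0.0002, 1.0, 0.01, 0.001, -0.112, 0.0033, -0.006, -0.0002, 1.0]
```

Good path. Lift 80 mm, then turn.

>>> play_rows(
  motion=[0, 0, 0, -0.008, 0.0065, 0, 1, 0, 0, 0, -0.0153, 0.0129, 0, 1, 0, 0, 0, -0.0153, 0.0129, 0, 1, 0, 0, 0, -0.0153, 0.0129, 0, 1, 0, 0, 0, -0.008, 0.0065, 0, 1],
)

```text
clock: 4.6
eef_pos: [507.1, -80.5, 96.1]
eef_rot: [1.577, 0.872, 1.352]
wrist_force: [0.9, 0.0, -4.5]
finger_gap: 55.7
```

>>> play_rows(
  motion=[0.01, 0.001, -0.112, -0.0036, -0.0059, -0.0008, 1.0, 0.01, 0.001, -0.112, -0.0031, -0.0063, -0.0007, 1.0, 0.01, 0.001, -0.112, -0.0026, -0.0066, -0.0007, 1.0, 0.01, 0.001, -0.112, -0.0021, -0.0069, -0.0007, 1.0, 0.01, 0.001, -0.112, -0.0016, -0.007, -0.0006, 1.0, 0.01, 0.001, -0.112, -0.001, -0.0072, -0.0006, 1.0, 0.01, 0.001, -0.112, -0.0004, -0.0073, -0.0005, 1.0, 0.01, 0.001, -0.112, 0.0001, -0.0073, -0.0005, 1.0, 0.01, 0.001, -0.112, 0.0007, -0.0072, -0.0004, 1.0, 0.01, 0.001, -0.112, 0.0013, -0.0071, -0.0004, 1.0, 0.01, 0.001, -0.112, 0.0018, -0.0069, -0.0003, 1.0, 0.01, 0.001, -0.112, 0.0023, -0.0067, -0.0003, 1.0, 0.01, 0.001, -0.112, 0.0028, -0.0064, -0.0002, 1.0, 0.01, 0.001, -0.112, 0.0033, -0.006, -0.0002, 1.0, 0, 0, 0, 0, 0, 0, 1],
)

```text
clock: 6.1
eef_pos: [470.3, -176.3, 108.8]
eef_rot: [-1.56, 0.638, -1.926]
wrist_force: [-0.1, -0.1, -4.4]
finger_gap: 55.5
```

```bash
cat > chk.py <<'E'
from h import *
np.set_printoptions(precision=3,suppress=True)
log()
p,R0,s=pose(); S=np.load("stand.npz"); print("G",p-19*R0[:,0],"rot left (tool)",R.from_matrix(R0.T@S["R1"]).as_rotvec())
print("down 10mm in tool",R0.T@np.array([0,0,-10.]))
pp,d,cm=look('scene'); cv2.imwrite('pics/st1.png',cv2.resize(pp[150:350,150:420],None,fx=2.8,fy=2.8))
pp,d,cm=look('top'); cv2.imwrite('pics/st1t.png',cv2.resize(pp[150:350,200:470],None,fx=2.8,fy=2.8))
E
python3 chk.py
```

```text
t 6.1 q [-0.017  0.552  1.697 -0.876  1.404  0.74 ] p [ 470.3 -176.3  108.8] x [-0.279 -0.753 -0.596] z [ 0.936 -0.353  0.008] F [-0.1 -0.1 -4.4] gap 55.5
G [ 475.575 -161.977  120.161] rot left (tool) [-0.014 -0.004  0.061]
down 10mm in tool [ 5.956  8.032 -0.084]
```

View pics/st1.png

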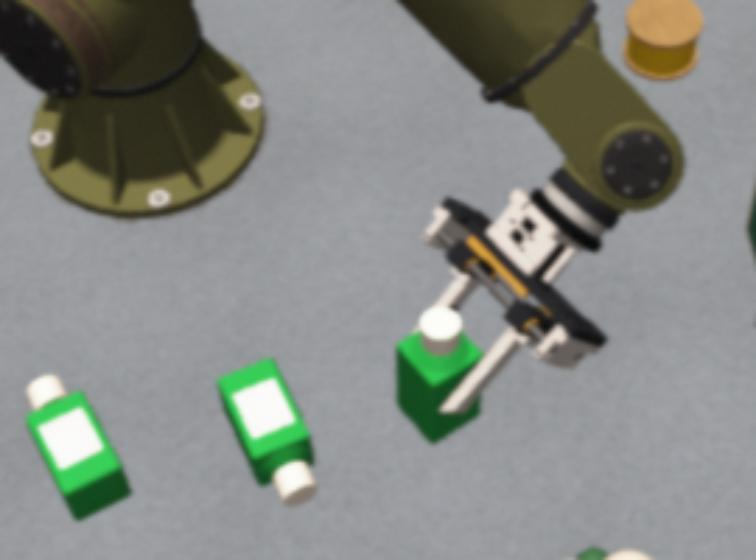

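View pics/st1t.png

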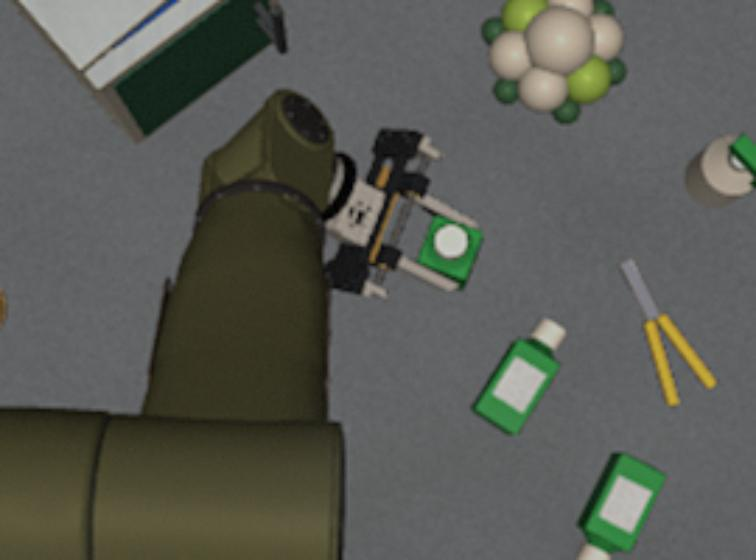

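>>> play_rows(
  motion=[-0.007, -0.002, 0.03, 0, 0, 0, 1, -0.007, -0.002, 0.03, 0, 0, 0, 1, 0, 0, 0, 0.0064, 0.0077, 0, 1, 0, 0, 0, 0.0064, 0.0077, 0, 1, 0, 0, 0, 0.0064, 0.0077, 0, 1, 0, 0, 0, 0.0064, 0.0077, 0, 1, 0, 0, 0, 0.0045, 0.0054, 0, 1, 0, 0, 0, 0.0026, 0.0031, 0, 1, 0, 0, 0, 0, 0, 0, 1],
)

```text
clock: 7.1
eef_pos: [471.6, -176.2, 55.1]
eef_rot: [-1.566, 0.718, -1.919]
wrist_force: [-0.3, -0.1, -4.2]
finger_gap: 56.2
```

```bash
python3 chk.py
```

```text
t 7.1 q [-0.039  0.607  1.718 -0.846  1.283  0.767] p [ 471.6 -176.2   55.1] x [-0.257 -0.708 -0.658] z [ 0.939 -0.344  0.004] F [-0.3 -0.1 -4.2] gap 56.2
G [ 476.449 -162.72    67.586] rot left (tool) [-0.004  0.001 -0.019]
down 10mm in tool [ 6.578  7.532 -0.038]
```

>>> play_rows(
  motion=[0, 0, -0.015, 0.0013, 0.0015, 0, 1, 0, 0, 0, 0.0013, 0.0015, 0, 1, 0, 0, 0, 0.001, 0.0011, 0, 1, 0, 0, 0, 0, 0, 0, 1],
)

```text
clock: 7.6
eef_pos: [472.4, -176.2, 50.8]
eef_rot: [-1.562, 0.702, -1.916]
wrist_force: [0.2, -0.0, -3.9]
finger_gap: 56.1
```

```bash
python3 chk.py
```

```text
t 7.6 q [-0.034  0.623  1.714 -0.859  1.287  0.784] p [ 472.4 -176.2   50.8] x [-0.258 -0.718 -0.646] z [ 0.939 -0.344  0.007] F [ 0.2 -0.  -3.9] gap 56.1
G [ 477.359 -162.589   63.078] rot left (tool) [-0.006  0.003 -0.003]
down 10mm in tool [ 6.459  7.634 -0.066]
```

View pics/st1.png

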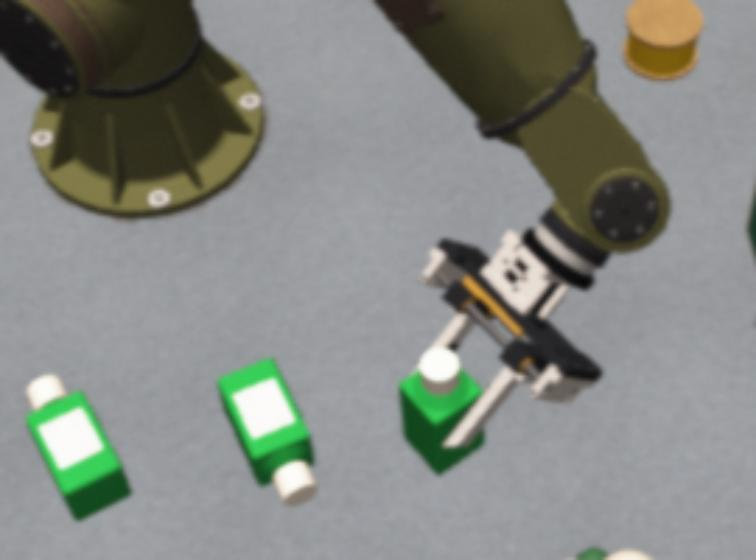

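>>> play_rows(
  motion=[0, 0, 0, 0.0008, 0.0009, 0, 1, 0, 0, 0, 0.0007, 0.0008, 0, 1, 0, 0, 0, 0, 0, 0, 1],
)

```text
clock: 8.0
eef_pos: [472.7, -176.4, 49.2]
eef_rot: [-1.561, 0.702, -1.915]
wrist_force: [-1.5, 0.7, -3.2]
finger_gap: 56.2
```

```bash
cat > cap.py <<'E'
from h import *
np.set_printoptions(precision=1,suppress=True)
log()
p,R0,s=pose(); print("G",p-19*R0[:,0])
for n in ("top","scene"):
    pp,d,c=look(n); P,u,v=cloud(d,c); b=pp[v,u]
    m=(np.hypot(P[:,0]-478,P[:,1]+162)<60)&(b.min(1)>150)&(P[:,2]>90); print(n,m.sum(),np.percentile(P[m][:,2],[50,80,95]) if m.sum() else 0, P[m].mean(0))
E
python3 cap.py
```

```text
t 8.0 q [-0.   0.6  1.7 -0.9  1.3  0.8] p [ 472.7 -176.4   49.2] x [-0.3 -0.7 -0.6] z [ 0.9 -0.3  0. ] F [-1.5  0.7 -3.2] gap 56.2
G [ 477.6 -162.7   61.5]
top 90 [132.6 134.9 138.3] [ 474.7 -161.2  131.8]
scene 276 [124.6 132.4 134.3] [ 483.4 -150.   118. ]
```

>>> play_rows(
  motion=[0, 0, 0, 0.0006, 0.0008, 0, 1, 0, 0, 0, 0.0004, 0.0004, 0, 1, 0, 0, 0, 0, 0, 0, 1],
)

```text
clock: 8.4
eef_pos: [472.9, -176.4, 49.1]
eef_rot: [-1.56, 0.7, -1.915]
wrist_force: [0.3, -0.3, -3.8]
finger_gap: 56.0
```

```bash
python3 cap.py
```

```text
t 8.4 q [-0.   0.6  1.7 -0.9  1.3  0.8] p [ 472.9 -176.4   49.1] x [-0.3 -0.7 -0.6] z [ 0.9 -0.3  0. ] F [ 0.3 -0.3 -3.8] gap 56.0
G [ 477.8 -162.7   61.3]
top 91 [133.4 136.  137.4] [ 474.7 -161.   132.6]
scene 276 [124.5 132.1 134.7] [ 483.4 -149.3  117.9]
```

>>> play_rows(
  motion=[0, 0, 0, 0.0013, 0.0015, 0, 1, 0, 0, 0, 0.0007, 0.0008, 0, 1, 0, 0, 0, 0, 0, 0, 1],
)

```text
clock: 8.8
eef_pos: [473.4, -176.4, 48.8]
eef_rot: [-1.557, 0.697, -1.914]
wrist_force: [0.4, 1.1, -4.6]
finger_gap: 55.7
```

```bash
python3 cap.py
```

```text
t 8.8 q [-0.   0.6  1.7 -0.9  1.3  0.8] p [ 473.4 -176.4   48.8] x [-0.3 -0.7 -0.6] z [ 0.9 -0.3  0. ] F [ 0.4  1.1 -4.6] gap 55.7
G [ 478.3 -162.6   61. ]
top 89 [131.7 134.6 137.2] [ 475.4 -161.   131.4]
scene 275 [123.5 131.6 134. ] [ 483.9 -149.4  117.6]
```

>>> play_rows(
  motion=[0, 0, 0, 0.0013, 0.0015, 0, 1, 0, 0, 0, 0.0013, 0.0015, 0, 1],
)

```text
clock: 9.1
eef_pos: [474.0, -176.6, 48.2]
eef_rot: [-1.554, 0.693, -1.914]
wrist_force: [-10.0, 12.4, 27.0]
finger_gap: 55.8
```

```bash
python3 cap.py
```

```text
t 9.1 q [-0.   0.6  1.7 -0.9  1.3  0.8] p [ 474.  -176.6   48.2] x [-0.3 -0.7 -0.6] z [ 0.9 -0.3  0. ] F [-10.   12.4  27. ] gap 55.8
G [ 478.9 -162.9   60.4]
top 89 [132.1 135.  138.7] [ 476.3 -161.6  131.4]
scene 271 [126.5 131.7 134. ] [ 484.5 -150.   117.4]
```

>>> play_rows(
  motion=[0, 0, 0, -0.0006, -0.0007, 0, 1, 0, 0, 0, 0, 0, 0, -0.5, 0, 0, 0, 0, 0, 0, -0.5, 0, 0, 0, 0, 0, 0, -0.8, 0, 0, 0, 0, 0, 0, -0.8, 0, 0, 0, 0, 0, 0, -0.8],
)

```text
clock: 9.8
eef_pos: [474.5, -177.1, 49.0]
eef_rot: [-1.553, 0.693, -1.912]
wrist_force: [-0.2, 0.5, -0.6]
finger_gap: 84.5
```

```bash
python3 cap.py; python3 chk.py; python3 - <<'E'
from h import *
p,R0,s=pose(); rows(p,R0,p-150*R0[:,0],R0,6,-0.8)
E
```

```text
t 9.8 q [-0.   0.6  1.7 -0.9  1.3  0.8] p [ 474.5 -177.1   49. ] x [-0.3 -0.7 -0.6] z [ 0.9 -0.3  0. ] F [-0.2  0.5 -0.6] gap 84.5
G [ 479.4 -163.3   61.1]
top 91 [132.3 134.4 136.6] [ 477.1 -161.7  131.7]
scene 213 [129.3 132.  134.2] [ 481.5 -156.   118.8]
t 9.9 q [-0.032  0.633  1.709 -0.867  1.289  0.798] p [ 474.5 -177.    49. ] x [-0.258 -0.725 -0.639] z [ 0.938 -0.346  0.014] F [0.2 0.4 0.1] gap 84.2
G [ 479.39  -163.267   61.167] rot left (tool) [-0.013  0.006  0.005]
down 10mm in tool [ 6.392  7.689 -0.138]
n 6 deg/row 0.0 mm/row 24.999999999999993
[0, 0, 0, -0.025, 0, 0, -0.8, 0, 0, 0, -0.025, 0, 0, -0.8, 0, 0, 0, -0.025, 0, 0, -0.8, 0, 0, 0, -0.025, 0, 0, -0.8, 0, 0, 0, -0.025, 0, 0, -0.8, 0, 0, 0, -0.025, 0, 0, -0.8]
```

View pics/st1t.png

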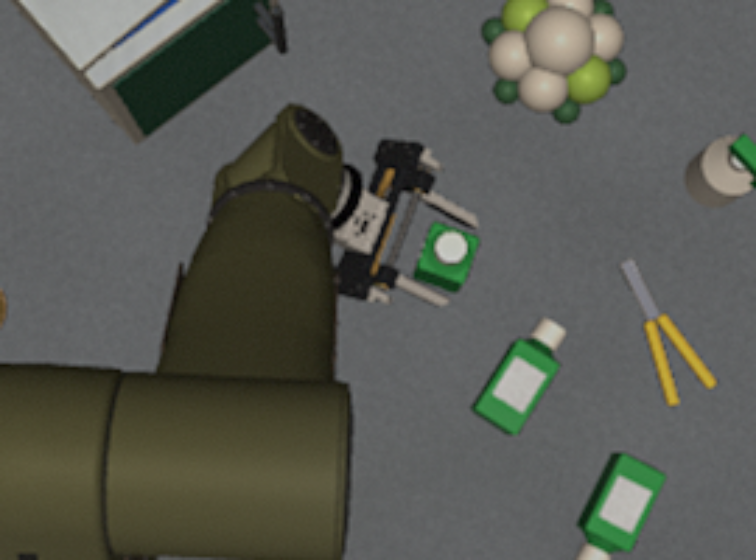

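>>> play_rows(
  motion=[0, 0, 0, -0.0128, -0.0154, 0, -0.8, 0, 0, 0, -0.0192, -0.0231, 0, -0.8, 0, 0, 0, -0.0192, -0.0231, 0, -0.8, 0, 0, 0, -0.0192, -0.0231, 0, -0.8, 0, 0, 0, -0.0192, -0.0231, 0, -0.8, 0, 0, 0, -0.0192, -0.0231, 0, -0.8],
)

```text
clock: 10.6
eef_pos: [470.6, -176.1, 221.5]
eef_rot: [-1.564, 0.692, -1.919]
wrist_force: [0.2, -0.0, 0.8]
finger_gap: 84.5
```

```bash
cat > see.py <<'E'
from h import *
import sys
np.set_printoptions(precision=1,suppress=True)
log(); tag=sys.argv[1]
for n in ("top","scene"):
    pp,d,c=look(n); cv2.imwrite(f"pics/{tag}_{n}.png",pp); np.savez(f"{tag}_{n}.npz",p=pp,d=d)
    for t in ["bottle_centre","door_hinge","door_handle","rack_floor"]:
        print(n,t,[(round(r["conf"],2),world(c,r["at"])) for r in place_of(n,t)[:4]])
    P,u,v=cloud(d,c); b=pp[v,u]
    m=(np.hypot(P[:,0]-478,P[:,1]+162)<60)&(P[:,2]>80); m2=m&(P[:,2]<110)&(b[:,1]>b[:,2].astype(int)+40)
    print("bottle top",m2.sum(),P[m&(P[:,2]>120)].mean(0), cv2.minAreaRect(P[m2][:,:2].astype(np.float32)) if m2.sum()>5 else 0)
    m=(P[:,2]>250)&(P[:,2]<280)&(P[:,0]>580)&(P[:,1]>0)&(P[:,1]<420)&(b.min(1)>120)
    print("cooler top",m.sum(),cv2.minAreaRect(P[m][:,:2].astype(np.float32)))
E
python3 see.py up1
```

```text
t 10.6 q [-0.   0.4  1.6 -0.8  1.5  0.5] p [ 470.6 -176.1  221.5] x [-0.3 -0.7 -0.6] z [ 0.9 -0.3  0. ] F [ 0.2 -0.   0.8] gap 84.5
top bottle_centre [(0.93, array([ 351.1, -254.1,   29.8])), (0.77, array([ 193.6, -348.3,   25.3])), (0.59, array([ 477.8, -159.5,   68.8])), (0.37, array([416.8, 388.1,  -1.5]))]
top door_hinge [(0.93, array([607.9, 193.6, 227.5]))]
top door_handle [(0.85, array([693.2,  24.3, 229.1]))]
top rack_floor [(0.61, array([726. , 151.3, 117.1]))]
bottle top 147 [ 486.6 -150.2  231.1] ((478.7589416503906, -161.9763641357422), (52.95205307006836, 51.64476776123047), 69.97386169433594)
cooler top 5773 ((762.072998046875, 187.90170288085938), (238.08885192871094, 219.4626007080078), 41.93562698364258)
scene bottle_centre [(0.96, array([ 196.4, -354.1,   27.3])), (0.7, array([ 482.2, -164.4,   65.4])), (0.6, array([ 347.6, -249.1,   23.8]))]
scene door_hinge [(0.86, array([606.8, 200. , 229.2]))]
scene door_handle [(0.72, array([696.2,  20.1, 229.8]))]
scene rack_floor [(0.71, array([720.3, 146.3, 112.2]))]
bottle top 338 [ 482.8 -153.   233. ] ((478.0534362792969, -167.39004516601562), (56.59846878051758, 58.48264694213867), 71.67665100097656)
cooler top 6820 ((762.1005859375, 184.10037231445312), (240.37477111816406, 225.91644287109375), 41.60933303833008)
```

View pics/up1_top.png

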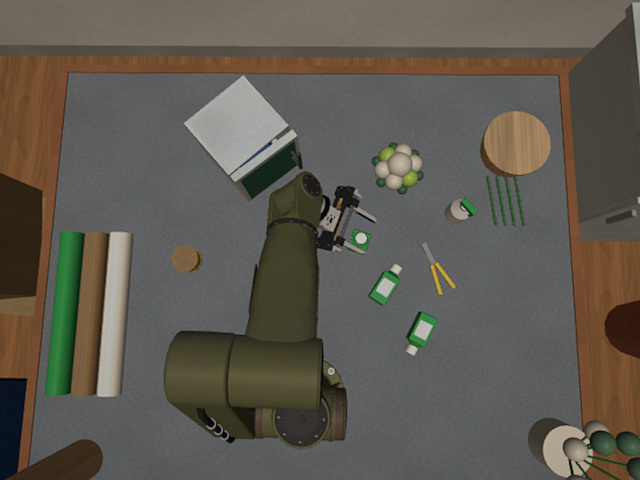

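View pics/up1_scene.png

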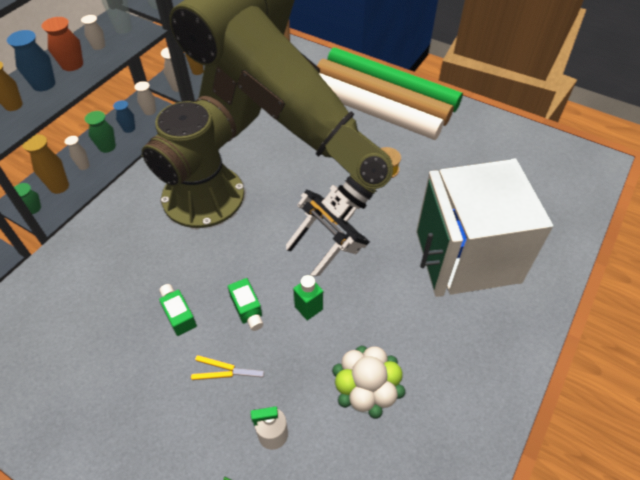

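```bash
cat > plan3.py <<'E'
from h import *; from fk import *
np.set_printoptions(precision=2,suppress=True)
p,R0,s=pose(); q=s["joints"]; print(q,fk(q,K)[0]-p)
H=np.array([608.4,197.2]); rad=195.3; ph0=-63.6; d0=-51.1
for sg in (1,-1):
    qq=q
    for up,t in [(90,0),(0,0),(0,20),(0,40),(0,60),(0,80),(0,90),(90,90)]:
        ph=np.radians(ph0-t); d=np.radians(d0-t)
        P=np.r_[H+rad*np.array([np.cos(ph),np.sin(ph)]),211+up]
        Rm=mk([0,0,-1],sg*np.array([np.cos(d),np.sin(d),0]))
        qq,c=ik(P,Rm,qq); print(sg,up,t,P,qq,round(c,6))
E
python3 plan3.py
```

```text
[-0.03  0.37  1.64 -0.82  1.52  0.54] [ 0.07 -0.    0.1 ]
1 90 0 [695.24  22.27 301.  ] [-0.02  0.62  0.86  0.    1.67  0.87] 0.0
1 0 0 [695.24  22.27 211.  ] [-0.02  0.64  1.02  0.    1.48  0.87] 0.0
1 0 20 [630.17   3.12 211.  ] [-0.05  0.48  1.26  0.    1.4   1.19] 0.0
1 0 40 [562.48   7.38 211.  ] [-0.05  0.32  1.48  0.    1.34  1.54] 0.0
1 0 60 [500.32  34.53 211.  ] [-0.    0.19  1.65  0.    1.31  1.93] 0.0
1 0 80 [451.2   81.31 211.  ] [0.1  0.09 1.76 0.   1.29 2.39] 0.0
1 0 90 [433.47 110.36 211.  ] [0.14 0.06 1.79 0.04 1.29 2.55] 0.001727
1 90 90 [433.47 110.36 301.  ] [0.14 0.   1.64 0.04 1.49 2.55] 0.002111
-1 90 0 [695.24  22.27 301.  ] [-0.02  0.62  0.86 -0.    1.67 -2.27] 0.0
-1 0 0 [695.24  22.27 211.  ] [-0.02  0.64  1.02 -0.    1.48 -2.27] 0.0
-1 0 20 [630.17   3.12 211.  ] [-0.05  0.48  1.26 -0.    1.4  -1.95] 0.0
-1 0 40 [562.48   7.38 211.  ] [-0.05  0.32  1.48 -0.    1.34 -1.6 ] 0.0
-1 0 60 [500.32  34.53 211.  ] [-0.    0.19  1.65 -0.    1.31 -1.21] 0.0
-1 0 80 [451.2   81.31 211.  ] [ 0.1   0.09  1.76 -0.    1.29 -0.76] 0.0
-1 0 90 [433.47 110.36 211.  ] [ 0.17  0.06  1.79 -0.    1.29 -0.51] 0.0
-1 90 90 [433.47 110.36 301.  ] [ 0.17  0.01  1.64 -0.    1.5  -0.51] 0.0
```

```bash
cat > go.py <<'E'
from h import *; from fk import *
import sys
np.set_printoptions(precision=2,suppress=True)
# go x y z jawaz n fingers  (tool down)
x,y,z,az,n,f=map(float,sys.argv[1:7]); n=int(n)
p,R0,s=pose(); a=np.radians(az); R1=mk([0,0,-1],[np.cos(a),np.sin(a),0]); P=np.array([x,y,z])
rv=R.from_matrix(R0.T@R1).as_rotvec(); qq=s["joints"]
if "v" in sys.argv:
  for k in (.25,.5,.75,1):
    Rk=R0@R.from_rotvec(rv*k).as_matrix(); qq,c=ik(p+(P-p)*k,Rk,qq); print(k,p+(P-p)*k,qq,round(c,5),"wrist",p+(P-p)*k-270*Rk[:,0])
rows(p,R0,P,R1,n,f)
E
python3 go.py 695.3 22 310 -36 13 -0.1 v
```

```text
0.25 [ 526.82 -126.6   242.11] [-0.02  0.41  1.43 -0.61  1.58  0.49] 0.0 wrist [589.34  26.82 455.3 ]
0.5 [582.98 -77.07 264.74] [-0.01  0.46  1.22 -0.4   1.64  0.5 ] 0.0 wrist [630.11  28.05 508.93]
0.75 [639.14 -27.53 287.37] [-0.02  0.53  1.02 -0.2   1.68  0.54] 0.0 wrist [665.06  25.54 550.83]
1 [695.3  22.  310. ] [-0.02  0.62  0.84  0.    1.69  0.61] 0.0 wrist [695.3  22.  580. ]
n 13 deg/row 4.047860449428817 mm/row 24.070252905841727
[0.02, 0.01, 0.067, -0.02, 0.0076, 0.011, -0.1, 0.02, 0.01, 0.067, -0.0196, 0.0091, 0.0106, -0.1, 0.02, 0.01, 0.067, -0.019, 0.0106, 0.0102, -0.1, 0.02, 0.01, 0.067, -0.0183, 0.0121, 0.0098, -0.1, 0.02, 0.01, 0.067, -0.0176, 0.0135, 0.0094, -0.1, 0.02, 0.01, 0.067, -0.0167, 0.0148, 0.009, -0.1, 0.02, 0.01, 0.067, -0.0158, 0.0161, 0.0085, -0.1, 0.02, 0.01, 0.067, -0.0147, 0.0173, 0.008, -0.1, 0.02, 0.01, 0.067, -0.0136, 0.0184, 0.0075, -0.1, 0.02, 0.01, 0.067, -0.0124, 0.0194, 0.0071, -0.1, 0.02, 0.01, 0.067, -0.0111, 0.0203, 0.0065, -0.1, 0.02, 0.01, 0.067, -0.0098, 0.0211, 0.006, -0.1, 0.02, 0.01, 0.067, -0.0084, 0.0219, 0.0055, -0.1]
```

>>> play_rows(
  motion=[0.02, 0.01, 0.067, -0.02, 0.0076, 0.011, -0.1, 0.02, 0.01, 0.067, -0.0196, 0.0091, 0.0106, -0.1, 0.02, 0.01, 0.067, -0.019, 0.0106, 0.0102, -0.1, 0.02, 0.01, 0.067, -0.0183, 0.0121, 0.0098, -0.1, 0.02, 0.01, 0.067, -0.0176, 0.0135, 0.0094, -0.1, 0.02, 0.01, 0.067, -0.0167, 0.0148, 0.009, -0.1, 0.02, 0.01, 0.067, -0.0158, 0.0161, 0.0085, -0.1, 0.02, 0.01, 0.067, -0.0147, 0.0173, 0.008, -0.1, 0.02, 0.01, 0.067, -0.0136, 0.0184, 0.0075, -0.1, 0.02, 0.01, 0.067, -0.0124, 0.0194, 0.0071, -0.1, 0.02, 0.01, 0.067, -0.0111, 0.0203, 0.0065, -0.1, 0.02, 0.01, 0.067, -0.0098, 0.0211, 0.006, -0.1],
)

```text
clock: 12.3
eef_pos: [685.4, 11.9, 300.4]
eef_rot: [-1.779, 1.523, -2.401]
wrist_force: [-1.0, 0.9, -0.1]
finger_gap: 51.8
```

```bash
python3 - <<'E'
from h import *
log()
pp,d,c=look('scene'); cv2.imwrite('pics/hn1.png',cv2.resize(pp[150:320,330:560],None,fx=3.2,fy=3.2))
P,u,v=cloud(d,c); b=pp[v,u]
# dark bar points
m=(b.max(1)<75)&(P[:,2]>190)&(P[:,2]<258)&(np.hypot(P[:,0]-695,P[:,1]-22)<25)
print(m.sum(),np.median(P[m],0) if m.sum() else 0)
E
python3 go.py 695.3 22 211 -36 6 -0.1
```

```text
t 12.3 q [-0.023  0.615  0.858 -0.033  1.703  0.595] p [685.4  11.9 300.4] x [-0.035 -0.032 -0.999] z [ 0.812 -0.583 -0.01 ] F [-1.   0.9 -0.1] gap 51.8
93 [695.63266389  14.81455912 224.33777708]
n 6 deg/row 0.4060109691953071 mm/row 15.182702598863703
[0.001, -0.002, 0.007, 0.0149, 0.0027, 0.0004, -0.1, 0.001, -0.002, 0.007, 0.015, 0.0026, 0.0004, -0.1, 0.001, -0.002, 0.007, 0.015, 0.0025, 0.0003, -0.1, 0.001, -0.002, 0.007, 0.015, 0.0024, 0.0003, -0.1, 0.001, -0.002, 0.007, 0.015, 0.0023, 0.0003, -0.1, 0.001, -0.002, 0.007, 0.015, 0.0022, 0.0003, -0.1]
```

View pics/hn1.png

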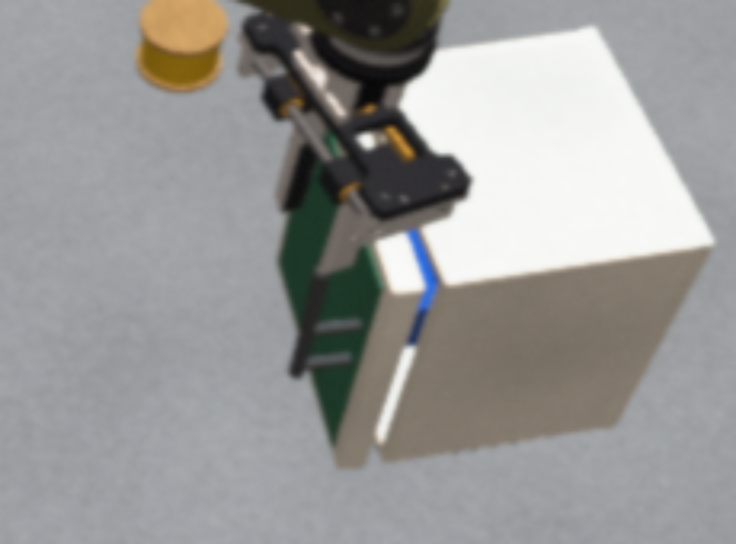

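>>> play_rows(
  motion=[0.001, -0.002, 0.007, 0.0149, 0.0027, 0.0004, -0.1, 0.001, -0.002, 0.007, 0.015, 0.0026, 0.0004, -0.1, 0.001, -0.002, 0.007, 0.015, 0.0025, 0.0003, -0.1, 0.001, -0.002, 0.007, 0.015, 0.0024, 0.0003, -0.1, 0.001, -0.002, 0.007, 0.015, 0.0023, 0.0003, -0.1, 0.001, -0.002, 0.007, 0.012, 0.0022, 0.0003, -0.1, 0, 0, 0, 0, 0, 0, -0.1],
)

```text
clock: 13.05
eef_pos: [692.9, 19.8, 205.0]
eef_rot: [-1.556, 1.56, -2.183]
wrist_force: [-0.7, 0.2, 0.6]
finger_gap: 51.6
```

```bash
python3 - <<'E'
from h import *
log()
pp,d,c=look('scene'); cv2.imwrite('pics/hn2.png',cv2.resize(pp[150:320,330:560],None,fx=3.2,fy=3.2))
E
python3 go.py 695.3 22 211 -36 1 -0.1
```

```text
t 13.05 q [-0.021  0.639  1.033 -0.009  1.475  0.607] p [692.9  19.8 205. ] x [-0.006 -0.009 -1.   ] z [ 0.81  -0.587  0.   ] F [-0.7  0.2  0.6] gap 51.6
n 1 deg/row 0.6074168667278367 mm/row 5.7603848318127415
[0.001, 0.001, 0.01, -0.0049, 0.003, 0.0004, -0.1]
```

View pics/hn2.png

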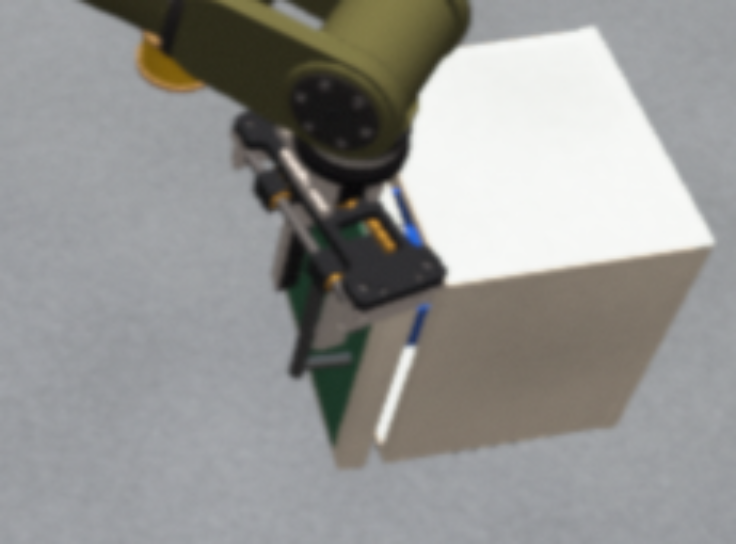

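>>> play_rows(
  motion=[0, 0, 0, -0.005, 0.003, 0, 0.2, 0, 0, 0, 0, 0, 0, 1, 0, 0, 0, 0, 0, 0, 1, 0, 0, 0, 0, 0, 0, 1, 0, 0, 0, 0, 0, 0, 1, 0, 0, 0, 0, 0, 0, 1, 0, 0, 0, 0, 0, 0, 1],
  newtons=25,
)

```text
clock: 13.8
eef_pos: [695.7, 21.2, 214.4]
eef_rot: [-1.098, 1.559, -1.725]
wrist_force: [0.1, 1.7, 0.1]
finger_gap: 11.7
```

```bash
cat > arc.py <<'E'
from h import *
import sys
np.set_printoptions(precision=1,suppress=True)
log(); p,R0,s=pose()
H=np.array([608.4,197.2]); v=p[:2]-H; rad=np.linalg.norm(v); ph=np.arctan2(v[1],v[0]); print("rad",rad,"phi",np.degrees(ph),"tilt",R0[:,0])
st=float(sys.argv[1]); n=int(sys.argv[2]); f=1.0
out=[]
R0=mk([0,0,-1],R0[:,2])
Rs=195.3
P0=p[:2]; 
for i in range(1,n+1):
    a=ph-np.radians(st)*i; P=H+rad*np.array([np.cos(a),np.sin(a)])
    Ri=R.from_euler("z",-np.radians(st)*(i-1)).as_matrix()@R0
    t=Ri.T@np.r_[P-P0,0]/1000; P0=P
    rv=Ri.T@np.array([0,0,-np.radians(st)])
    out+=[*np.round(rv,3),*np.round(t,4),f]
print([float(v)+0 for v in out[:7]],n,out[-7:])
print([float(v)+0 for v in out])
E
python3 arc.py 4 11
```

```text
t 13.8 q [-0.   0.6  1.  -0.   1.5  0.6] p [695.7  21.2 214.4] x [-0. -0. -1.] z [ 0.8 -0.6  0. ] F [0.1 1.7 0.1] gap 11.7
rad 196.42712366242665 phi -63.60843049652312 tilt [-0. -0. -1.]
[0.07, 0.0, 0.0, 0.0, -0.0119, -0.0068, 1.0] 11 [np.float64(0.07), np.float64(0.0), np.float64(0.0), np.float64(0.0), np.float64(-0.0119), np.float64(-0.0068), 1.0]
[0.07, 0.0, 0.0, 0.0, -0.0119, -0.0068, 1.0, 0.07, 0.0, 0.0, 0.0, -0.0119, -0.0068, 1.0, 0.07, 0.0, 0.0, 0.0, -0.0119, -0.0068, 1.0, 0.07, 0.0, 0.0, 0.0, -0.0119, -0.0068, 1.0, 0.07, 0.0, 0.0, 0.0, -0.0119, -0.0068, 1.0, 0.07, 0.0, 0.0, 0.0, -0.0119, -0.0068, 1.0, 0.07, 0.0, 0.0, 0.0, -0.0119, -0.0068, 1.0, 0.07, 0.0, 0.0, 0.0, -0.0119, -0.0068, 1.0, 0.07, 0.0, 0.0, 0.0, -0.0119, -0.0068, 1.0, 0.07, 0.0, 0.0, 0.0, -0.0119, -0.0068, 1.0, 0.07, 0.0, 0.0, 0.0, -0.0119, -0.0068, 1.0]
```

>>> play_rows(
  motion=[0.035, 0, 0, 0, -0.006, -0.0034, 1, 0.07, 0, 0, 0, -0.0119, -0.0068, 1, 0.07, 0, 0, 0, -0.0119, -0.0068, 1, 0.07, 0, 0, 0, -0.0119, -0.0068, 1, 0.07, 0, 0, 0, -0.0119, -0.0068, 1],
)

```text
clock: 14.3
eef_pos: [635.8, 3.4, 214.4]
eef_rot: [-0.754, 1.561, -1.706]
wrist_force: [0.5, 2.6, -0.2]
finger_gap: 11.1
```

```bash
python3 arc.py 4 8 | head -4
```

```text
t 14.3 q [-0.   0.5  1.2 -0.   1.4  0.9] p [635.8   3.4 214.4] x [-0. -0. -1.] z [ 0.6 -0.8  0. ] F [ 0.5  2.6 -0.2] gap 11.1
rad 195.7342854789836 phi -81.9424789760576 tilt [-0. -0. -1.]
[0.07, 0.0, 0.0, 0.0, -0.0119, -0.0067, 1.0] 8 [np.float64(0.07), np.float64(0.0), np.float64(0.0), np.float64(0.0), np.float64(-0.0119), np.float64(-0.0067), 1.0]
[0.07, 0.0, 0.0, 0.0, -0.0119, -0.0067, 1.0, 0.07, 0.0, 0.0, 0.0, -0.0119, -0.0067, 1.0, 0.07, 0.0, 0.0, 0.0, -0.0119, -0.0067, 1.0, 0.07, 0.0, 0.0, 0.0, -0.0119, -0.0067, 1.0, 0.07, 0.0, 0.0, 0.0, -0.0119, -0.0067, 1.0, 0.07, 0.0, 0.0, 0.0, -0.0119, -0.0067, 1.0, 0.07, 0.0, 0.0, 0.0, -0.0119, -0.0067, 1.0, 0.07, 0.0, 0.0, 0.0, -0.0119, -0.0067, 1.0]
```

Perfect tracking (18° done, low force). Continue.

>>> play_rows(
  motion=[0.07, 0, 0, 0, -0.0119, -0.0067, 1, 0.07, 0, 0, 0, -0.0119, -0.0067, 1, 0.07, 0, 0, 0, -0.0119, -0.0067, 1, 0.07, 0, 0, 0, -0.0119, -0.0067, 1, 0.07, 0, 0, 0, -0.0119, -0.0067, 1, 0.07, 0, 0, 0, -0.0119, -0.0067, 1, 0.07, 0, 0, 0, -0.0119, -0.0067, 1, 0.07, 0, 0, 0, -0.0119, -0.0067, 1],
)

```text
clock: 15.1
eef_pos: [524.1, 22.1, 214.4]
eef_rot: [-0.529, 1.567, -2.066]
wrist_force: [3.7, 6.2, -1.0]
finger_gap: 11.1
```

```bash
python3 arc.py 4 8 | head -3
```

```text
t 15.1 q [-0.   0.2  1.6 -0.   1.3  1.5] p [524.1  22.1 214.4] x [-0. -0. -1.] z [ 0. -1.  0.] F [ 3.7  6.2 -1. ] gap 11.1
rad 194.29382292375078 phi -115.7114579644564 tilt [-0. -0. -1.]
[0.07, 0.0, 0.0, 0.0, -0.0118, -0.0067, 1.0] 8 [np.float64(0.07), np.float64(0.0), np.float64(0.0), np.float64(0.0), np.float64(-0.0118), np.float64(-0.0067), 1.0]
```

>>> play_rows(
  motion=[0.07, 0, 0, 0, -0.0116, -0.0069, 1, 0.07, 0, 0, 0, -0.0116, -0.0069, 1, 0.07, 0, 0, 0, -0.0116, -0.0069, 1, 0.07, 0, 0, 0, -0.0116, -0.0069, 1, 0.07, 0, 0, 0, -0.0116, -0.0069, 1, 0.07, 0, 0, 0, -0.0116, -0.0069, 1, 0.07, 0, 0, 0, -0.0116, -0.0069, 1, 0.04, 0, 0, 0, -0.0065, -0.004, 1],
)

```text
clock: 15.9
eef_pos: [445.2, 93.9, 214.3]
eef_rot: [-0.777, 1.568, -2.868]
wrist_force: [1.0, -1.1, -1.9]
finger_gap: 11.4
```

```bash
python3 arc.py 4 8 | head -3
```

```text
t 15.9 q [ 0.1  0.1  1.8 -0.   1.3  2.2] p [445.2  93.9 214.3] x [-0. -0. -1.] z [-0.5 -0.9  0. ] F [ 1.  -1.1 -1.9] gap 11.4
rad 193.17700080404697 phi -147.662581327773 tilt [-0. -0. -1.]
[0.07, 0.0, 0.0, 0.0, -0.0117, -0.0067, 1.0] 8 [np.float64(0.07), np.float64(0.0), np.float64(0.0), np.float64(0.0), np.float64(-0.0117), np.float64(-0.0067), 1.0]
```

>>> play_rows(
  motion=[0.06, 0, 0, 0, -0.0102, -0.0058, 1, 0.035, 0, 0, 0, -0.006, -0.0034, 1, 0, 0, 0, 0, 0, 0, 1, 0, 0, 0, 0, 0, 0, 0.3, 0, 0, 0, 0, 0, 0, 0.2, 0, 0, 0, 0, 0, 0, 0.2, 0, 0, 0, -0.02, 0, 0, 0.2, 0, 0, 0, -0.04, 0, 0, 0.2, 0, 0, 0, -0.04, 0, 0, 0.2],
)

```text
clock: 16.8
eef_pos: [434.2, 110.1, 313.2]
eef_rot: [-0.82, 1.56, -3.006]
wrist_force: [-0.1, -0.3, -0.1]
finger_gap: 37.9
```

```bash
python3 arc.py 4 8 | head -3; python3 see.py op; python3 - <<'E'
from h import *; from fk import *
p,R0,s=pose(); print(R0)
E
```

```text
t 16.8 q [0.2 0.  1.6 0.  1.5 2.4] p [434.2 110.1 313.2] x [-0. -0. -1.] z [-0.6 -0.8  0. ] F [-0.1 -0.3 -0.1] gap 37.9
rad 194.77318923153143 phi -153.4262727606363 tilt [-0. -0. -1.]
[0.07, 0.0, 0.0, 0.0, -0.0118, -0.0068, 1.0] 8 [np.float64(0.07), np.float64(0.0), np.float64(0.0), np.float64(0.0), np.float64(-0.0118), np.float64(-0.0068), 1.0]
t 16.8 q [0.2 0.  1.6 0.  1.5 2.4] p [434.2 110.1 313.2] x [-0. -0. -1.] z [-0.6 -0.8  0. ] F [-0.1 -0.3 -0.1] gap 37.9
top bottle_centre [(0.96, array([ 478. , -161.1,   69.7])), (0.86, array([ 195.3, -347.3,   28.4])), (0.72, array([ 353.5, -252.9,   30.6]))]
top door_hinge [(0.62, array([610.2, 193.5, 227.5]))]
top door_handle []
top rack_floor [(0.57, array([567. ,  83.4, 113.4]))]
bottle top 189 [ 475.1 -162.1  131.5] ((476.4692687988281, -161.29360961914062), (52.948219299316406, 56.331539154052734), 70.49130249023438)
cooler top 5332 ((747.0833740234375, 174.62124633789062), (279.88189697265625, 220.40318298339844), 41.77088165283203)
scene bottle_centre [(0.95, array([ 349.9, -251.8,   23. ])), (0.77, array([ 480.6, -167.3,   66. ])), (0.62, array([ 194.7, -355. ,   32.4]))]
scene door_hinge [(0.81, array([607.4, 199.4, 230. ]))]
scene door_handle [(0.82, array([435.3, 110. , 230.9]))]
scene rack_floor [(0.75, array([437.8, 109.4, 229.7])), (0.68, array([562.4,  77.7, 113.6])), (0.54, array([607.5, 199.4, 230.3]))]
bottle top 335 [ 479.2 -168.4  130.4] ((478.46771240234375, -167.1970977783203), (57.95930862426758, 57.306480407714844), 70.2085189819336)
cooler top 6191 ((747.2319946289062, 169.38845825195312), (285.71771240234375, 224.5623779296875), 41.394927978515625)
[[-0.01130392  0.81602814 -0.57790163]
 [-0.00138516 -0.57795078 -0.81607045]
 [-0.99993515 -0.00842431  0.00766344]]
```

View pics/op_top.png

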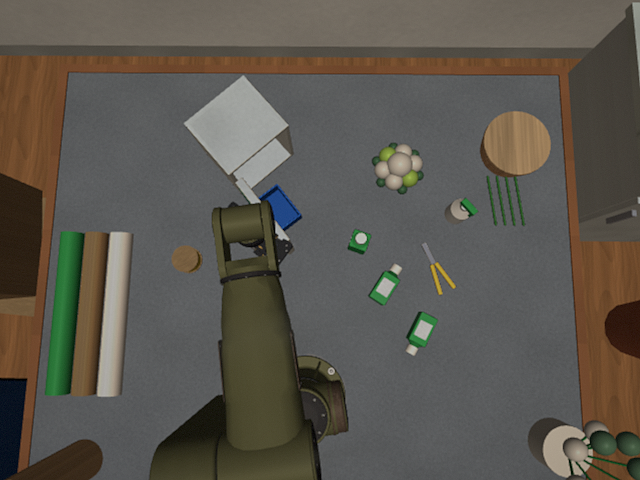

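View pics/op_scene.png

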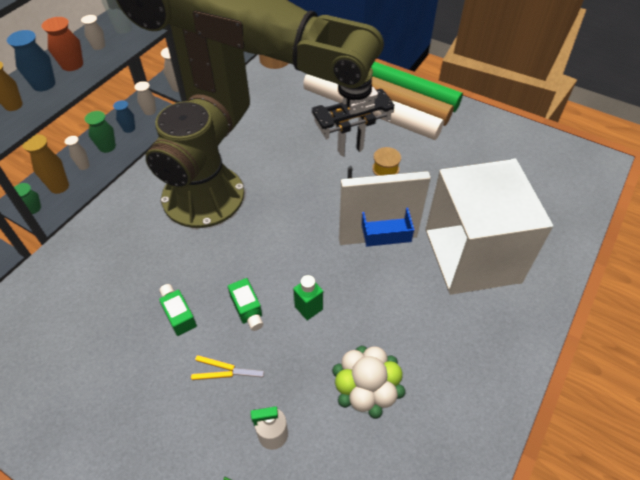

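```bash
python3 - <<'E'
from h import *
np.set_printoptions(precision=1,suppress=True)
for n in("top","scene"):
    z=np.load(f"op_{n}.npz"); c=camera_params(n); P,u,v=cloud(z["d"],c); b=z["p"][v,u].astype(int)
    m=(b[:,0]>b[:,2]+60)&(b[:,0]>b[:,1]+40)&(np.hypot(P[:,0]-565,P[:,1]-83)<110)
    for lo,hi in((150,170),(105,125)):
        k=m&(P[:,2]>lo)&(P[:,2]<hi); print(n,lo,k.sum(),np.median(P[k],0),cv2.minAreaRect(P[k][:,:2].astype(np.float32)))
    m=(P[:,2]>255)&(P[:,2]<275)&(b.min(1)>120)&(P[:,0]<605)&(P[:,0]>430)&(P[:,1]<200)&(P[:,1]>0)
    if m.sum()>20: print("door top",m.sum(),cv2.minAreaRect(P[m][:,:2].astype(np.float32)))
E
python3 go.py 477 -162 260 -19.7 15 -0.8 v
```

```text
top 150 117 [583.2  59.7 160.6] ((565.5079956054688, 80.49067687988281), (118.79864501953125, 69.00436401367188), 38.21620559692383)
top 105 600 [565.6  80.5 115.5] ((567.706787109375, 84.25031280517578), (103.24752044677734, 63.71943283081055), 38.22757339477539)
door top 319 ((527.7039794921875, 117.77875518798828), (210.2366943359375, 23.879478454589844), 38.16600799560547)
scene 150 281 [586.5  56.4 157.1] ((567.0452880859375, 78.47787475585938), (124.96546173095703, 78.36962890625), 39.49809265136719)
scene 105 570 [563.1  89.7 114.3] ((571.2882080078125, 84.69206237792969), (127.08309173583984, 83.96898651123047), 36.695560455322266)
door top 686 ((528.6792602539062, 112.65386199951172), (214.59957885742188, 31.848726272583008), 38.57821273803711)
0.25 [445.    42.28 298.51] [ 0.01  0.01  1.64 -0.    1.5   1.74] 0.0 wrist [447.31  43.13 568.5 ]
0.5 [455.67 -25.82 285.67] [-0.13  0.04  1.64 -0.    1.47  1.13] 0.0 wrist [457.1  -24.87 555.67]
0.75 [466.33 -93.91 272.84] [-0.27  0.09  1.62 -0.    1.44  0.53] 0.0 wrist [466.94 -93.27 542.83]
1 [ 477. -162.  260.] [-0.4   0.16  1.57  0.    1.42 -0.06] 0.0 wrist [ 477. -162.  530.]
n 15 deg/row 7.040502690947823 mm/row 18.695344737946222
[-0.123, 0, 0.001, 0.0034, 0.0128, 0.0131, -0.8, -0.123, 0, 0.001, 0.0034, 0.0111, 0.0146, -0.8, -0.123, 0, 0.001, 0.0034, 0.0093, 0.0159, -0.8, -0.123, 0, 0.001, 0.0034, 0.0072, 0.0169, -0.8, -0.123, 0, 0.001, 0.0035, 0.0051, 0.0176, -0.8, -0.123, 0, 0.001, 0.0035, 0.0029, 0.0181, -0.8, -0.123, 0, 0.001, 0.0035, 0.0007, 0.0184, -0.8, -0.123, 0, 0.001, 0.0035, -0.0016, 0.0183, -0.8, -0.123, 0, 0.001, 0.0035, -0.0038, 0.018, -0.8, -0.123, 0, 0.001, 0.0035, -0.006, 0.0174, -0.8, -0.123, 0, 0.001, 0.0035, -0.0081, 0.0165, -0.8, -0.123, 0, 0.001, 0.0035, -0.0101, 0.0154, -0.8, -0.123, 0, 0.001, 0.0035, -0.0119, 0.014, -0.8, -0.123, 0, 0.001, 0.0034, -0.0135, 0.0125, -0.8, -0.123, 0, 0.001, 0.0034, -0.0149, 0.0107, -0.8]
```

>>> play_rows(
  motion=[-0.123, 0, 0.001, 0.0034, 0.0128, 0.0131, -0.8, -0.123, 0, 0.001, 0.0034, 0.0111, 0.0146, -0.8, -0.123, 0, 0.001, 0.0034, 0.0093, 0.0159, -0.8, -0.123, 0, 0.001, 0.0034, 0.0072, 0.0169, -0.8, -0.123, 0, 0.001, 0.0035, 0.0051, 0.0176, -0.8, -0.123, 0, 0.001, 0.0035, 0.0029, 0.0181, -0.8, -0.123, 0, 0.001, 0.0035, 0.0007, 0.0184, -0.8, -0.123, 0, 0.001, 0.0035, -0.0016, 0.0183, -0.8, -0.123, 0, 0.001, 0.0035, -0.0038, 0.018, -0.8, -0.123, 0, 0.001, 0.0035, -0.006, 0.0174, -0.8, -0.123, 0, 0.001, 0.0035, -0.0081, 0.0165, -0.8, -0.123, 0, 0.001, 0.0035, -0.0101, 0.0154, -0.8, -0.123, 0, 0.001, 0.0035, -0.0119, 0.014, -0.8, -0.123, 0, 0.001, 0.0034, -0.0135, 0.0125, -0.8, -0.123, 0, 0.001, 0.0034, -0.0149, 0.0107, -0.8],
)

```text
clock: 18.8
eef_pos: [486.1, -169.3, 251.2]
eef_rot: [2.87, 1.562, 2.606]
wrist_force: [-0.2, 0.8, 0.5]
finger_gap: 84.8
```

```bash
python3 -c "
from h import *
log()"; python3 go.py 477 -162.5 165 -19.7 6 -0.8
```

```text
t 18.8 q [-4.070e-01  1.940e-01  1.546e+00  1.000e-03  1.411e+00 -1.430e-01] p [ 486.1 -169.3  251.2] x [-0.008  0.005 -1.   ] z [ 0.965 -0.261 -0.009] F [-0.2  0.8  0.5] gap 84.8
n 6 deg/row 0.7649855164217895 mm/row 14.484056421038165
[0.013, -0.002, 0, 0.0144, 0.0007, -0.0016, -0.8, 0.013, -0.002, 0, 0.0144, 0.0006, -0.0017, -0.8, 0.013, -0.002, 0, 0.0144, 0.0006, -0.0017, -0.8, 0.013, -0.002, 0, 0.0144, 0.0006, -0.0017, -0.8, 0.013, -0.002, 0, 0.0144, 0.0006, -0.0017, -0.8, 0.013, -0.002, 0, 0.0144, 0.0006, -0.0018, -0.8]
```

>>> play_rows(
  motion=[0.013, -0.002, 0, 0.012, 0.0007, -0.0016, -0.8, 0.013, -0.002, 0, 0.0144, 0.0006, -0.0017, -0.8, 0.013, -0.002, 0, 0.0144, 0.0006, -0.0017, -0.8, 0.013, -0.002, 0, 0.0144, 0.0006, -0.0017, -0.8, 0.013, -0.002, 0, 0.0144, 0.0006, -0.0017, -0.8, 0.013, -0.002, 0, 0.01, 0.0006, -0.0018, -0.8, 0, 0, 0, 0, 0, 0, -0.8],
)

```text
clock: 19.5
eef_pos: [474.0, -159.7, 162.6]
eef_rot: [2.415, 1.566, 2.05]
wrist_force: [0.6, 1.1, 0.1]
finger_gap: 84.7
```

```bash
python3 -c "
from h import *
log()"; python3 go.py 477 -162.5 61 -19.7 7 -0.8
```

```text
t 19.5 q [-0.4    0.232  1.71   0.003  1.202 -0.036] p [ 474.  -159.7  162.6] x [-0.002  0.004 -1.   ] z [ 0.934 -0.357 -0.003] F [0.6 1.1 0.1] gap 84.7
n 7 deg/row 0.17864294757665797 mm/row 14.522966646135526
[-0.003, 0, 0, 0.0145, -0.0003, 0.0006, -0.8, -0.003, 0, 0, 0.0145, -0.0003, 0.0006, -0.8, -0.003, 0, 0, 0.0145, -0.0002, 0.0006, -0.8, -0.003, 0, 0, 0.0145, -0.0002, 0.0006, -0.8, -0.003, 0, 0, 0.0145, -0.0002, 0.0006, -0.8, -0.003, 0, 0, 0.0145, -0.0002, 0.0006, -0.8, -0.003, 0, 0, 0.0145, -0.0002, 0.0005, -0.8]
```

>>> play_rows(
  motion=[-0.003, 0, 0, 0.0145, -0.0003, 0.0006, -0.8, -0.003, 0, 0, 0.0145, -0.0003, 0.0006, -0.8, -0.003, 0, 0, 0.0145, -0.0002, 0.0006, -0.8, -0.003, 0, 0, 0.0145, -0.0002, 0.0006, -0.8, -0.003, 0, 0, 0.0145, -0.0002, 0.0006, -0.8, -0.003, 0, 0, 0.014, -0.0002, 0.0006, -0.8, 0, 0, 0, 0.01, 0, 0, -0.8, 0, 0, 0, 0, 0, 0, -0.8],
)

```text
clock: 20.3
eef_pos: [478.7, -160.8, 66.0]
eef_rot: [0.879, 1.567, 0.524]
wrist_force: [-0.3, -1.0, -0.1]
finger_gap: 84.9
```

```bash
python3 -c "
from h import *
log()
pp,d,cm=look('scene'); cv2.imwrite('pics/pk.png',cv2.resize(pp[180:350,220:420],None,fx=3.4,fy=3.4))"
```

```text
t 20.3 q [-0.398  0.366  1.788  0.004  0.985 -0.045] p [ 478.7 -160.8   66. ] x [ 0.003  0.002 -1.   ] z [ 0.938 -0.348  0.002] F [-0.3 -1.  -0.1] gap 84.9
```

View pics/pk.png

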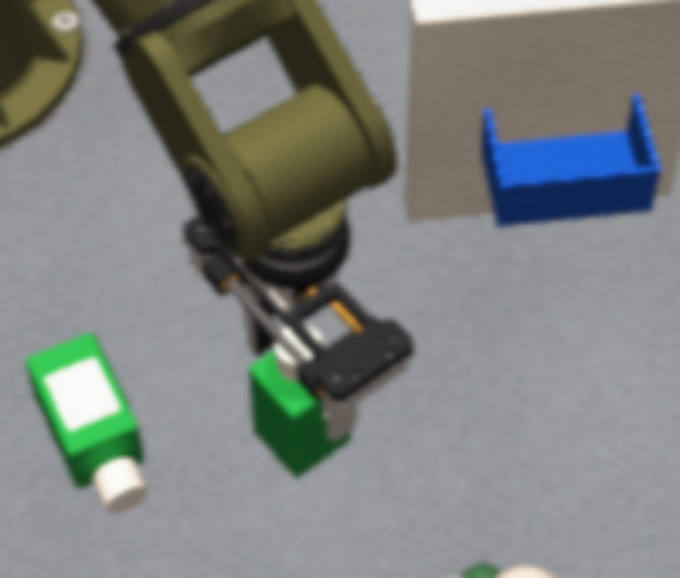

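>>> play_rows(
  motion=[0, 0, 0, 0.005, 0, 0, -0.8, 0, 0, 0, 0, 0, 0, 0.3, 0, 0, 0, 0, 0, 0, 1, 0, 0, 0, 0, 0, 0, 1, 0, 0, 0, 0, 0, 0, 1, 0, 0, 0, 0, 0, 0, 1, 0, 0, 0, 0, 0, 0, 1],
  newtons=35,
)

```text
clock: 21.05
eef_pos: [480.1, -161.2, 63.7]
eef_rot: [0.376, 1.563, 0.02]
wrist_force: [1.5, -0.6, -2.5]
finger_gap: 56.0
```

```bash
python3 -c "
from h import *
log()"
```

```text
t 21.05 q [-0.398  0.371  1.788  0.004  0.976 -0.044] p [ 480.1 -161.2   63.7] x [ 0.007  0.    -1.   ] z [ 0.937 -0.348  0.007] F [ 1.5 -0.6 -2.5] gap 56.0
```

>>> play_rows(
  motion=[0, 0, 0, -0.01, 0, 0, 1, 0, 0, 0, -0.025, 0, 0, 1, 0, 0, 0, -0.025, 0, 0, 1, 0, 0, 0, -0.025, 0, 0, 1, 0, 0, 0, -0.025, 0, 0, 1, 0, 0, 0, -0.025, 0, 0, 1, 0, 0, 0, -0.025, 0, 0, 1, 0, 0, 0, -0.025, 0, 0, 1, 0, 0, 0, -0.01, 0, 0, 1],
)

```text
clock: 21.95
eef_pos: [475.8, -160.1, 267.7]
eef_rot: [1.871, 1.568, 1.516]
wrist_force: [0.4, -1.1, -4.4]
finger_gap: 56.1
```

```bash
python3 -c "
from h import *
log()"; python3 go.py 565.5 82.5 268 38.5 14 1 v
```

```text
t 21.95 q [-0.399  0.15   1.559  0.003  1.433 -0.044] p [ 475.8 -160.1  267.7] x [ 0.     0.003 -1.   ] z [ 0.937 -0.348 -0.001] F [ 0.4 -1.1 -4.4] gap 56.1
0.25 [498.24 -99.45 267.77] [-0.27  0.16  1.54  0.    1.44 -0.17] 0.0 wrist [ 498.29 -100.12  537.77]
0.5 [520.66 -38.8  267.85] [-0.15  0.2   1.51  0.    1.44 -0.3 ] 0.0 wrist [520.75 -39.25 537.85]
0.75 [543.08  21.85 267.92] [-0.03  0.25  1.45  0.    1.45 -0.44] 0.0 wrist [543.16  21.63 537.92]
1 [565.5  82.5 268. ] [ 0.08  0.31  1.36 -0.    1.47 -0.59] 0.0 wrist [565.5  82.5 538. ]
n 14 deg/row 4.206708983418082 mm/row 18.47466263766027
[-0.073, 0, 0, 0, 0.0185, 0, 1.0, -0.073, 0, 0, 0, 0.0184, 0.0013, 1.0, -0.073, 0, 0, 0, 0.0183, 0.0027, 1.0, -0.073, 0, 0, 0, 0.018, 0.004, 1.0, -0.073, 0, 0, 0, 0.0177, 0.0053, 1.0, -0.073, 0, 0, 0, 0.0173, 0.0066, 1.0, -0.073, 0, 0, 0, 0.0167, 0.0078, 1.0, -0.073, 0, 0, 0, 0.0161, 0.0091, 1.0, -0.073, 0, 0, 0, 0.0154, 0.0102, 1.0, -0.073, 0, 0, 0, 0.0146, 0.0113, 1.0, -0.073, 0, 0, 0, 0.0137, 0.0124, 1.0, -0.073, 0, 0, 0, 0.0128, 0.0133, 1.0, -0.073, 0, 0, 0, 0.0118, 0.0142, 1.0, -0.073, 0, 0, 0, 0.0107, 0.0151, 1.0]
```

>>> play_rows(
  motion=[-0.073, 0, 0, 0, 0.0185, 0, 1.0, -0.073, 0, 0, 0, 0.0184, 0.0013, 1.0, -0.073, 0, 0, 0, 0.0183, 0.0027, 1.0, -0.073, 0, 0, 0, 0.018, 0.004, 1.0, -0.073, 0, 0, 0, 0.0177, 0.0053, 1.0, -0.073, 0, 0, 0, 0.0173, 0.0066, 1.0, -0.073, 0, 0, 0, 0.0167, 0.0078, 1.0, -0.073, 0, 0, 0, 0.0161, 0.0091, 1.0, -0.073, 0, 0, 0, 0.0154, 0.0102, 1.0, -0.073, 0, 0, 0, 0.0146, 0.0113, 1.0, -0.073, 0, 0, 0, 0.0137, 0.0124, 1.0, -0.03, 0, 0, 0, 0.005, 0.005, 1.0, 0, 0, 0, 0, 0, 0, 1],
)

```text
clock: 23.25
eef_pos: [545.0, 45.8, 262.8]
eef_rot: [2.338, 1.558, 2.847]
wrist_force: [-0.7, -0.4, -4.4]
finger_gap: 55.9
```

```bash
python3 -c "
from h import *
log()"; python3 go.py 565.5 82.5 268 38.5 3 1
```

```text
t 23.25 q [ 0.015  0.263  1.435  0.004  1.456 -0.495] p [545.   45.8 262.8] x [-0.012  0.004 -1.   ] z [ 0.873  0.487 -0.009] F [-0.7 -0.4 -4.4] gap 55.9
n 3 deg/row 3.1204230865890246 mm/row 14.134767997969696
[-0.054, -0.003, -0.003, -0.0018, 0.0074, 0.0119, 1.0, -0.054, -0.003, -0.003, -0.0018, 0.0067, 0.0123, 1.0, -0.054, -0.003, -0.003, -0.0017, 0.006, 0.0127, 1.0]
```

>>> play_rows(
  motion=[-0.045, -0.003, -0.003, -0.0015, 0.0065, 0.0105, 1, -0.045, -0.003, -0.003, -0.0015, 0.006, 0.011, 1, -0.045, -0.003, -0.003, -0.001, 0.005, 0.011, 1, -0.02, 0, 0, 0, 0.001, 0.003, 1, 0, 0, 0, 0, 0, 0, 1],
)

```text
clock: 23.75
eef_pos: [566.7, 81.9, 266.8]
eef_rot: [0.194, 1.57, 0.868]
wrist_force: [-0.8, -0.1, -3.6]
finger_gap: 55.5
```

```bash
python3 go.py 565.5 82.5 268 38.5 1 1; cat > rk.py <<'E'
from h import *
np.set_printoptions(precision=1,suppress=True)
log(); p,R0,s=pose(); print("jaw az",np.degrees(np.arctan2(R0[1,2],R0[0,2])))
import sys
for n in("top","scene"):
    pp,d,c=look(n); u,v=map(int,pix(c,[565,82,160])); x=pp[max(v-80,0):v+80,u-100:u+100]
    cv2.imwrite(f"pics/{sys.argv[1]}_{n}.png",cv2.resize(x,None,fx=3.5,fy=3.5,interpolation=cv2.INTER_CUBIC))
    P,uu,vv=cloud(d,c); b=pp[vv,uu].astype(int)
    g=(b[:,1]>b[:,2]+40)&(b[:,1]>b[:,0]+40)&(np.hypot(P[:,0]-565,P[:,1]-82)<60)&(P[:,2]>100)
    if g.sum()>10: print(n,"green",g.sum(),P[g].min(0),P[g].max(0),P[g].mean(0))
    k=(b[:,0]>b[:,2]+60)&(b[:,0]>b[:,1]+40)&(np.hypot(P[:,0]-565,P[:,1]-82)<90)&(P[:,2]>150)&(P[:,2]<170)
    if k.sum()>10: print(n,"rim",k.sum(),cv2.minAreaRect(P[k][:,:2].astype(np.float32)))
E
python3 rk.py rk1
```

```text
n 1 deg/row 0.09338704831882236 mm/row 1.7893960964613789
[0.001, 0.001, 0, -0.0012, 0.0012, -0.0005, 1.0]
t 23.75 q [ 0.1  0.3  1.4  0.   1.5 -0.6] p [566.7  81.9 266.8] x [ 0.  0. -1.] z [0.8 0.6 0. ] F [-0.8 -0.1 -3.6] gap 55.5
jaw az 38.57809855313455
top rim 22 ((570.1533813476562, 76.61328887939453), (128.70327758789062, 29.996049880981445), 54.16921615600586)
scene green 815 [536.1  37.9 206.3] [602.8 135.  557.5] [575.9  59.1 269.5]
scene rim 278 ((566.8480224609375, 77.98269653320312), (122.59666442871094, 79.84212493896484), 37.3626823425293)
```

View pics/rk1_scene.png

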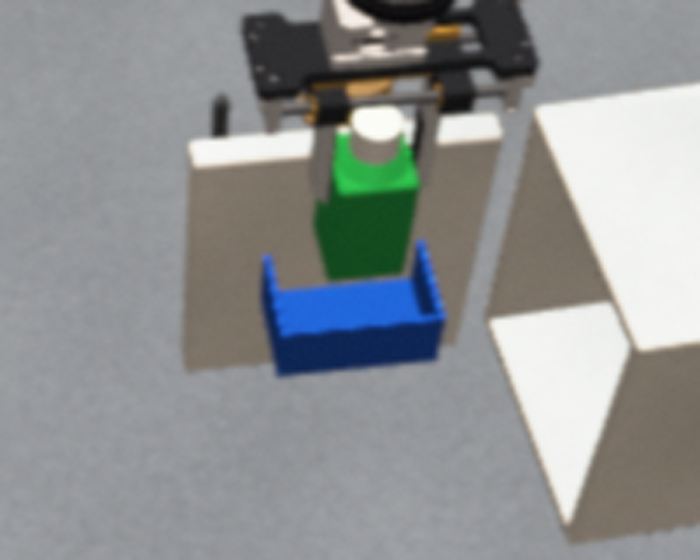

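View pics/rk1_top.png

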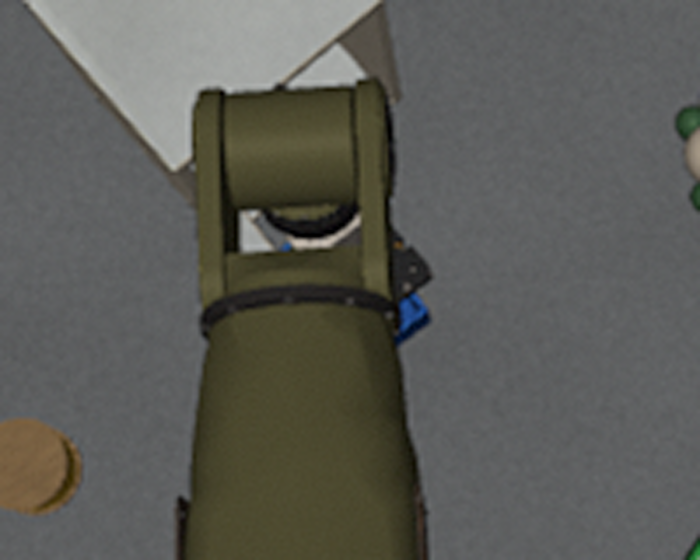

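```bash
cat > fit.py <<'E'
from h import *
np.set_printoptions(precision=1,suppress=True)
pp,d,c=look("scene"); P,uu,vv=cloud(d,c); b=pp[vv,uu].astype(int)
a=np.radians(-51.3); n=np.array([np.cos(a),np.sin(a)]); t=np.array([-n[1],n[0]])
O=np.array([565.5,82.5]); s=(P[:,:2]-O)@n; w=(P[:,:2]-O)@t
near=(abs(s)<60)&(abs(w)<75)
g=near&(b[:,1]>b[:,2]+25)&(b[:,1]>b[:,0]+25)&(b[:,1]<120)&(P[:,2]>150)&(P[:,2]<290)
gl=near&(b[:,1]>b[:,2]+40)&(b[:,1]>120)&(P[:,2]>150)&(P[:,2]<320)
bl=near&(b[:,0]>b[:,2]+50)&(b[:,0]<140)&(P[:,2]>80)&(P[:,2]<155)
br=near&(b[:,0]>b[:,2]+50)&(P[:,2]>80)&(P[:,2]<165)
dr=(abs(s)<60)&(abs(w)<100)&(abs(b[:,0]-b[:,2])<40)&(b.min(1)>60)&(P[:,2]>60)&(P[:,2]<250)&(s<-15)&(abs(w)>62)
for nm,m in(("bottle face",g),("rack front",bl),("door inner",dr)):
    print(nm,m.sum(),"s pct",np.percentile(s[m],[10,25,50,75,90]),"w",np.percentile(w[m],[2,50,98]),"z",np.percentile(P[m][:,2],[2,98]))
m=g; A=np.c_[w[m],P[m][:,2],np.ones(m.sum())]; print("bottle slopes s/w,s/z",np.round(np.linalg.lstsq(A,s[m],rcond=None)[0],3))
m=bl;A=np.c_[w[m],P[m][:,2],np.ones(m.sum())]; print("rack slopes",np.round(np.linalg.lstsq(A,s[m],rcond=None)[0],3))
print("rack all w",np.percentile(w[br],[1,99]))
E
python3 fit.py
```

```text
bottle face 585 s pct [22.6 29.2 30.7 31.8 33. ] w [-32.3  -8.8  21.6] z [207.7 288.3]
rack front 543 s pct [ 5.3 37.3 38.9 40.2 41.3] w [-62.8  -0.9  53.5] z [112.6 153.9]
door inner 1231 s pct [-38.1 -36.9 -35.6 -34.4 -33.4] w [-98.3 -65.4  98.2] z [ 67.6 247.6]
bottle slopes s/w,s/z [ 0.2  0.  21.7]
rack slopes [-0.1 -0.2 66.6]
rack all w [-62.8  56.8]
```

>>> play_rows(
  motion=[0, 0, 0, 0, 0.002, -0.001, 1, 0, 0, 0, 0, 0.002, -0.001, 1, 0, 0, 0, 0.006, 0, 0, 1, 0, 0, 0, 0.01, 0, 0, 1, 0, 0, 0, 0.01, 0, 0, 1, 0, 0, 0, 0.004, 0, 0, 1, 0, 0, 0, 0, 0, 0, 1],
)

```text
clock: 24.6
eef_pos: [561.3, 82.3, 233.5]
eef_rot: [2.014, 1.57, 2.683]
wrist_force: [-0.5, 0.6, -4.6]
finger_gap: 55.5
```

```bash
python3 rk.py rk2; python3 fit.py
```

```text
t 24.6 q [ 0.1  0.3  1.4  0.   1.4 -0.6] p [561.3  82.3 233.5] x [-0.  0. -1.] z [ 0.8  0.6 -0. ] F [-0.5  0.6 -4.6] gap 55.5
jaw az 38.32902917848281
top rim 14 ((556.6859741210938, 84.28778839111328), (133.53317260742188, 19.113922119140625), 68.40546417236328)
scene green 763 [532.   38.3 177.5] [596.5 136.2 546.3] [570.1  60.4 239.9]
scene rim 274 ((566.7876586914062, 78.23867797851562), (122.90074157714844, 80.5616683959961), 37.87799072265625)
bottle face 560 s pct [15.6 25.1 26.8 28.1 29.2] w [-35.8 -12.4  19.2] z [179.5 262.1]
rack front 561 s pct [ 5.3 37.1 38.7 40.1 41.2] w [-62.8  -2.4  53.6] z [110.9 154. ]
door inner 1233 s pct [-38.  -37.  -35.7 -34.4 -33.1] w [-98.5 -65.1  98.2] z [ 66.8 247.1]
bottle slopes s/w,s/z [ 0.1  0.  23. ]
rack slopes [-0.1 -0.2 64.7]
rack all w [-62.8  60.7]
```

View pics/rk2_scene.png

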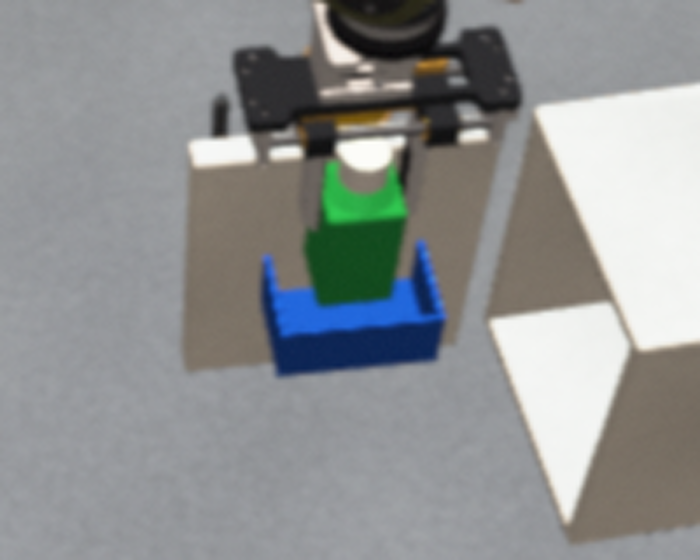

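>>> play_rows(
  motion=[0, 0, 0, 0.008, 0, 0, 1, 0, 0, 0, 0.01, 0, 0, 1, 0, 0, 0, 0.01, 0, 0, 1, 0, 0, 0, 0.008, 0, 0, 1, 0, 0, 0, 0.005, 0, 0, 1, 0, 0, 0, 0.002, 0, 0, 1, 0, 0, 0, 0, 0, 0, 1],
)

```text
clock: 25.45
eef_pos: [561.7, 82.4, 187.7]
eef_rot: [-0.089, 1.57, 0.58]
wrist_force: [-0.1, -0.5, -2.9]
finger_gap: 55.8
```

```bash
python3 rk.py rk3; python3 fit.py
```

```text
t 25.45 q [ 0.1  0.4  1.5  0.   1.3 -0.6] p [561.7  82.4 187.7] x [ 0.  0. -1.] z [0.8 0.6 0. ] F [-0.1 -0.5 -2.9] gap 55.8
jaw az 38.3324230642403
scene green 589 [530.9  35.8 155.1] [597.  128.9 253.6] [569.8  60.8 200.8]
scene rim 284 ((567.3934936523438, 77.70316314697266), (124.32530212402344, 79.92349243164062), 39.02918243408203)
bottle face 390 s pct [12.5 25.1 27.1 28.3 29.4] w [-35.8 -13.1  20. ] z [154.6 219.2]
rack front 581 s pct [ 2.2 36.6 38.8 40.1 41.3] w [-62.8  -3.   53.6] z [111.3 154.4]
door inner 1051 s pct [-38.1 -36.9 -35.6 -34.3 -33.1] w [-99.  -68.3  98.1] z [ 66.3 243.2]
bottle slopes s/w,s/z [ 0.1 -0.  30.9]
rack slopes [-0.1 -0.2 62.2]
rack all w [-63.  61.]
```

View pics/rk3_scene.png

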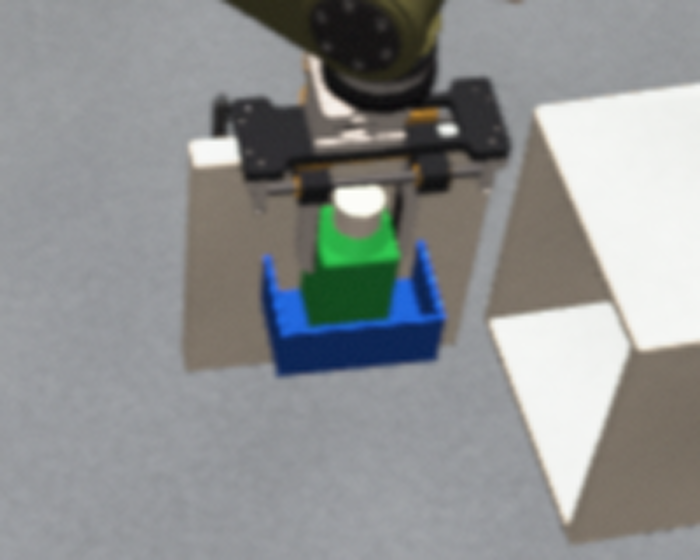

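>>> play_rows(
  motion=[0, 0, 0, 0.003, 0, 0, 1, 0, 0, 0, 0.003, 0, 0, 1, 0, 0, 0, 0.001, 0, 0, 1, 0, 0, 0, 0, 0, 0, 1],
)

```text
clock: 26.0
eef_pos: [562.2, 82.4, 181.5]
eef_rot: [-0.44, 1.568, 0.229]
wrist_force: [0.2, 0.3, -4.2]
finger_gap: 56.2
```

>>> play_rows(
  motion=[0, 0, 0, 0.0015, 0, 0, 1, 0, 0, 0, 0, 0, 0, 1],
)

```text
clock: 26.2
eef_pos: [562.2, 82.4, 179.9]
eef_rot: [-0.447, 1.568, 0.222]
wrist_force: [0.4, -0.5, -4.1]
finger_gap: 56.0
```

>>> play_rows(
  motion=[0, 0, 0, 0.0015, 0, 0, 1],
)

```text
clock: 26.3
eef_pos: [562.4, 82.4, 178.7]
eef_rot: [-0.515, 1.567, 0.154]
wrist_force: [-1.6, -7.0, 17.4]
finger_gap: 55.9
```

>>> play_rows(
  motion=[0, 0, 0, 0.0012, 0, 0, 1],
)

```text
clock: 26.4
eef_pos: [562.7, 82.1, 178.7]
eef_rot: [-0.638, 1.565, 0.031]
wrist_force: [-4.6, -3.5, 13.1]
finger_gap: 55.6
```

>>> play_rows(
  motion=[0, 0, 0, 0, 0, 0, 0, 0, 0, 0, 0, 0, 0, -0.5, 0, 0, 0, 0, 0, 0, -0.5, 0, 0, 0, 0, 0, 0, -0.5, 0, 0, 0, 0, 0, 0, -0.5],
)

```text
clock: 26.9
eef_pos: [563.5, 82.2, 180.0]
eef_rot: [-0.608, 1.562, 0.061]
wrist_force: [-0.4, -0.9, 0.6]
finger_gap: 70.5
```

```bash
python3 rk.py rk4; python3 fit.py
```

```text
t 26.9 q [ 0.1  0.4  1.5 -0.   1.3 -0.6] p [563.5  82.2 180. ] x [ 0.  0. -1.] z [0.8 0.6 0. ] F [-0.4 -0.9  0.6] gap 70.5
jaw az 38.32910624724976
scene green 566 [526.6  37.4 138. ] [597.9 134.5 235.3] [568.3  61.2 195. ]
scene rim 266 ((565.7073974609375, 78.38587188720703), (120.8635482788086, 79.88859558105469), 38.84840393066406)
bottle face 336 s pct [ 3.9 25.7 28.1 29.6 30.8] w [-35.1 -15.1  18.4] z [154.1 205.7]
rack front 577 s pct [ 4.2 37.2 38.9 40.4 41.5] w [-62.5  -2.2  54. ] z [112.1 153.9]
door inner 969 s pct [-37.9 -36.6 -35.4 -34.1 -32.9] w [-98.7 -70.1  98.1] z [ 65.2 238. ]
bottle slopes s/w,s/z [ 0.2 -0.  34.9]
rack slopes [-0.1 -0.1 49.8]
rack all w [-62.8  57.6]
```

View pics/rk4_scene.png

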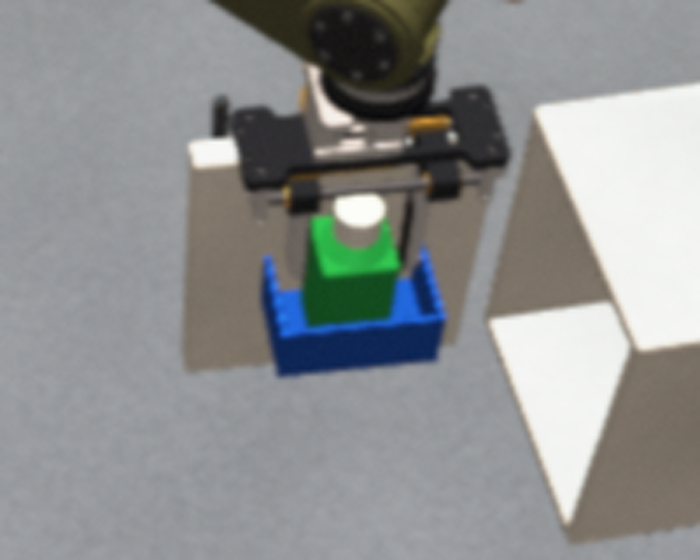

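>>> play_rows(
  motion=[0, 0, 0, -0.01, 0, 0, -0.5, 0, 0, 0, -0.02, 0, 0, -0.5, 0, 0, 0, -0.025, 0, 0, -0.5, 0, 0, 0, -0.03, 0, 0, -0.5, 0, 0, 0, -0.03, 0, 0, -0.5, 0, 0, 0, -0.03, 0, 0, -0.5, 0, 0, 0, -0.03, 0, 0, -0.5],
)

```text
clock: 27.75
eef_pos: [560.3, 81.9, 361.9]
eef_rot: [-0.651, 1.568, 0.018]
wrist_force: [0.5, -0.3, -0.5]
finger_gap: 70.7
```

>>> play_rows(
  motion=[0, 0, 0, 0, -0.02, -0.02, -0.5, 0, 0, 0, 0, -0.03, -0.02, -0.5, 0, 0, 0, 0, -0.03, -0.02, -0.5, 0, 0, 0, 0, -0.03, -0.02, -0.5, 0, 0, 0, 0, -0.03, -0.02, -0.5, 0, 0, 0, 0, -0.03, -0.02, -0.5, 0, 0, 0, 0, -0.02, -0.01, -0.5, 0, 0, 0, 0, 0, 0, -0.5],
)

```text
clock: 28.55
eef_pos: [576.0, -155.4, 374.5]
eef_rot: [-0.706, 1.554, -0.034]
wrist_force: [0.5, 0.3, -0.5]
finger_gap: 70.4
```

```bash
python3 rk.py rk5; python3 fit.py; python3 - <<'E'
from h import *
np.set_printoptions(precision=1,suppress=True)
for n in("top","scene"):
    pp,d,c=look(n); cv2.imwrite(f"pics/end_{n}.png",pp)
    P,u,v=cloud(d,c); b=pp[v,u]
    m=(np.hypot(P[:,0]-562,P[:,1]-80)<45)&(P[:,2]>225)&(P[:,2]<265)&(b.min(1)>150); print(n,"cap",m.sum(),P[m].mean(0),np.percentile(P[m][:,2],[50,90]))
    for t in ["door_handle","rack_floor","bouquet","sprayer","ribbon","snips"]:
        print(t,[(round(r["conf"],2),world(c,r["at"])) for r in place_of(n,t)[:1]])
E
```

```text
t 28.55 q [-0.3  0.3  1.1  0.   1.7 -1. ] p [ 576.  -155.4  374.5] x [ 0. -0. -1.] z [0.8 0.6 0. ] F [ 0.5  0.3 -0.5] gap 70.4
jaw az 38.49202593995463
top green 206 [524.1  46.1 114.1] [616.2 121.6 230.2] [554.8  79.  210.8]
top rim 125 ((566.0477294921875, 79.79747009277344), (119.00364685058594, 68.35363006591797), 39.53123474121094)
scene green 482 [537.4  37.6 134.5] [598.5 137.3 224.8] [571.8  59.1 191.7]
scene rim 241 ((565.7975463867188, 78.96952819824219), (122.63798522949219, 81.34432983398438), 36.76935958862305)
bottle face 323 s pct [10.9 26.1 28.3 29.7 30.8] w [-34.9 -15.1  17. ] z [154.9 207.8]
rack front 560 s pct [ 6.7 37.3 39.1 40.4 41.5] w [-62.5   0.8  53.9] z [111.1 154.5]
door inner 1009 s pct [-37.7 -36.6 -35.3 -34.1 -32.9] w [-98.2  66.6  98.5] z [ 65.3 245.5]
bottle slopes s/w,s/z [ 0.3  0.  21.7]
rack slopes [-0.1 -0.2 54.8]
rack all w [-62.6  61.1]
top cap 103 [559.1  82.7 247.9] [247.3 250.8]
door_handle [(0.62, array([434.4, 109.9, 228.5]))]
rack_floor [(0.67, array([564.1,  83. , 118.3]))]
bouquet [(0.87, array([ 710.7, -285.7,    0.8]))]
sprayer [(0.83, array([ 582.2, -474.6,   -2. ]))]
ribbon [(0.91, array([415.4, 386.2,  -1.1]))]
snips [(0.89, array([ 416.7, -406.6,    3.8]))]
scene cap 14 [553.2  69.5 246.1] [246.8 248.9]
door_handle [(0.62, array([ 416.7, -406.2,   -3.4]))]
rack_floor [(0.78, array([562.7,  76.2, 111. ]))]
bouquet [(0.92, array([ 713.1, -285.4,   -2.4]))]
sprayer [(0.97, array([ 582.9, -478.5,   -0.4]))]
ribbon [(0.82, array([417.4, 381.4,   0.1]))]
snips [(0.59, array([ 418. , -411.2,   -2.1]))]
```

View pics/rk5_scene.png

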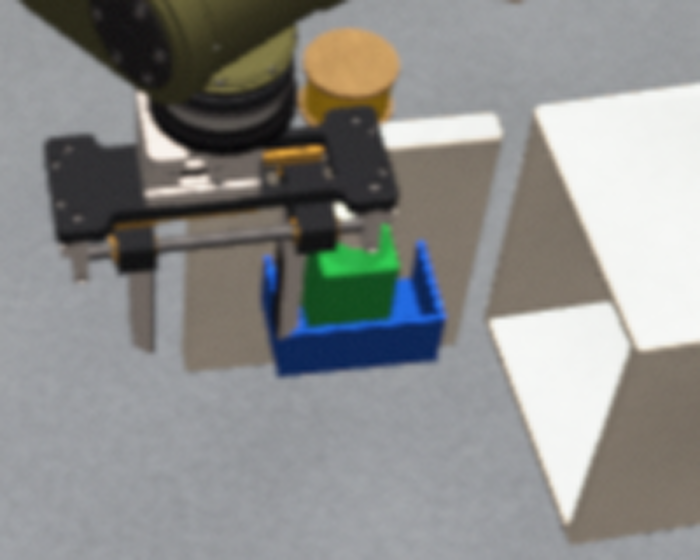

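View pics/end_top.png

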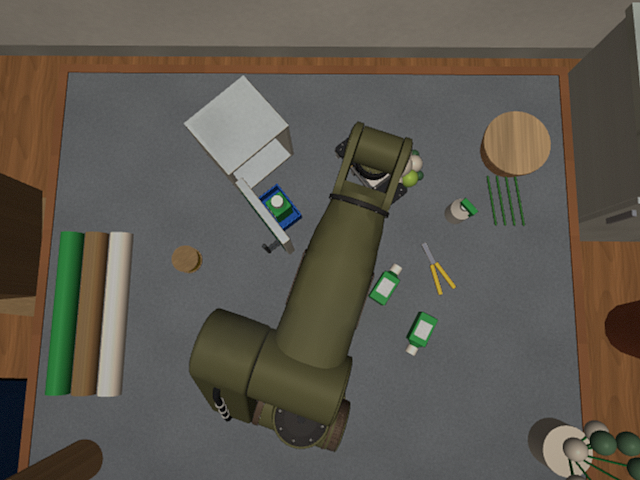

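```bash
python3 -c "
from cell import *
print(sign_off()); print(read_state()['clock'])"
```

```text
the job is handed in; nothing more can be done
None
the job is handed in; nothing more can be done
```

The bottle stands upright in the blue rack with the door wide open, and I handed the job in at about 29 s.

**What I did:** I picked the leftmost of the three look-alike bottles. I stood it upright on the bench at about (477, −162) mm and let go while the cooler was still shut. Then I swung the door open by its handle and let go of that. I took the bottle up from above and lowered it into the rack until it touched the floor. I let go and drew the arm clear.

**Last checks:**
- **Bottle:** The cap top reads 247 mm (115 mm rack floor + 132 mm bottle), so it is upright on the floor. It sits within about 1–2 mm of centre between the rack's walls.
- **Door:** The handle is at about (434, 110) mm, which puts the door at roughly 1.6 rad.
- **Bystanders:** The bouquet, sprayer, ribbon reel and snips read within a few mm of where they started.
- **Arm:** It touches nothing. The highest wrist force I saw was about 31 N, when I set the bottle down on the bench.

**Disagreements:**
- In the last scene picture the handle detection was false: it landed on the snips. The top camera's reading was right.
- The two cameras' rack-floor readings differ by about 7 mm sideways. I centred the bottle using scene-camera depth alone.

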